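# Clamp a sand core in the notched-rail fixture

### The job

Stand the plain round sand core upright in the wooden bed of the clamping fixture, in front of the end jaw. Then hold the red release bar up, slide the blue carriage forward until its spring pad pushes the core against the end jaw and is itself squeezed about half way in, and let go so that the bar drops fully into the nearest notch and the core stays clamped. The core is brittle, so never squeeze the spring pad solid, and leave the other cores and the mug alone.

Things in the scene. Friction and masses are not known exactly. Their poses are not given: they have to be found in the camera images.
- core_fixture: Fixed clamping fixture on a grey base plate 300 x 90 x 12 mm, standing roughly crosswise to the robot. Origin: centre of the plate's underside. Own x runs along its rail from the blue carriage towards the end jaw, z up. In order along x: carriage on its rail, wooden bed for the core, V-shaped end jaw. A toothed rack runs beside the rail at y = +36 mm.
- core_bed (a point): Point on top of the wooden bed (12.5 mm above the table), on its centre line, at the fixture's x = +45 mm: a free place to stand the core. The bed runs along x between two wooden rims, 8 mm high and 36 mm apart. Axes as the fixture's.
- jaw_middle (a point): Point on the bed in the middle of the stretch where the steel end jaw (58 mm tall) can be set. The bottom of its V lies up to 15 mm before or after this point along the fixture's x, elsewhere in every run, and is not measured. A core pushed home in the V has its axis 16.4 mm before the bottom of the V.
- first_notch (a point): Middle of the mouth of the rack's first notch, 30 mm above the table. There are 13 notches, 4.4 mm wide, 12 mm deep, every 8 mm along the fixture's x from here towards the end jaw; the teeth between are 3.6 mm thick. Before the first tooth (6 mm before this point) there is no rack and the carriage runs freely. Axes as the fixture's.
- jaw_carriage: Blue carriage 50 x 50 mm, top 62 mm above the table; slides along the fixture's x, 105 mm behind to 55 mm ahead of the fixture's origin, with 1 to 2 N of friction. Origin: 5 mm ahead (x) of its middle, at table height; axes as the fixture's. It carries the spring pad and the release bar. It starts well back, before the rack.
- pad_face (a point): Nominal face of the carriage's free spring pad; rides with the carriage, 60 mm ahead of its origin, 36 mm above the table. The pad's collar is screwed in or out, so the true face is up to 12 mm before or behind this point (not measured). Pad: black rubber square 26 x 26 mm, presses in 20 mm against 0.8 N per mm from zero (half way 8 N, solid at 16 N). Axes as the fixture's.
- release_bar (a joint): Lift of the red release bar (m): 0 fully down, 0.014 fully up; a spring pushes it down with 4 to 7 N. Its steel tooth, 3 mm thick, hangs over the rack at the red bar's own x. It clears the rack above about 0.008 and reads about 0.008 when resting on a rack tooth, 0 when in a notch or before the rack. In a notch the carriage is locked but for 0.7 mm play either way.
- bar_grip (a point): Centre of the red release bar: 14 mm thick along the fixture's x, 82 mm long along its y, 14 mm tall, 98 mm above the table when down, 5 mm behind the carriage's origin. A 10 mm thick stem hangs below its middle; otherwise free for 34 mm below its centre. Axes as the fixture's.
- sand_core: The core to clamp: plain round sand-coloured cylinder, 28.4 mm diameter, 78 mm tall, about 0.09 kg, standing upright on the table beyond the fixture. Origin: centre of its underside, z up.
- neck_core: Bystander: small stepped core, 38 mm diameter, 62 mm tall, standing on the table beyond the fixture. Leave alone.
- ring_core: Bystander: small stepped core, 44 mm diameter, 55 mm tall, standing on the table beyond the fixture. Leave alone.
- mug: Bystander: white enamel mug, 84 mm wide, 81 mm tall, standing at the right. Leave alone.
Mind the look-alikes: they are no part of the job. What is shaped like the sand_core but pink or yellow is not meant.

How it is judged:
On the way, in this order (a step that is already met when the one before it is completed fails the run):
1. the core stands upright in the bed, let go, not yet touched by the carriage (x of sand_core in the frame of core_fixture between 0.02 and 0.1 m and y of sand_core in the frame of core_fixture between -0.008 and 0.008 m and z of sand_core in the frame of core_fixture below 0.016 m and angle between sand_core's own z axis and vertical below 0.1 rad and contact force between each of the fingers, jaw_carriage and sand_core below 0.1 N), for 0.2 s.
2. the spring pad presses the core while the release bar is held up (value of joint release_bar above 0.006 m and contact force between jaw_carriage and sand_core above 1.5 N), for 0.2 s.
At the end, for the whole second after the job is handed in: The core stands upright (within 0.1 rad) on the bed and at rest, clamped between the spring pad and the end jaw with 2.5 to 13 N (pad pressed in about 3 to 16 mm of its 20 mm), and the release bar is fully down in a notch (within 2 mm) (value of joint release_bar below 0.002 m and contact force between jaw_carriage and sand_core between 2.5 and 13 N and y of sand_core in the frame of core_fixture between -0.008 and 0.008 m and z of sand_core in the frame of core_fixture below 0.016 m and angle between sand_core's own z axis and vertical below 0.1 rad and linear speed of sand_core below 0.01 m/s); the robot touches nothing.
It fails at once if the pad squeezed the core with more than 18 N (spring pressed solid) (contact force between jaw_carriage and sand_core above 18 N).
It fails at once if the core was tipped over (angle between sand_core's own z axis and vertical above 0.5 rad).
It fails at once if a bystander was moved by more than 20 mm (distance of any of neck_core, ring_core, mug from where it was at the start of the episode above 0.02 m).
It also fails if it takes over 67 s, if anything falls off the work surface, if the arm or the gripper's body presses on something with over 40 N, if the wrist force passes 120 N, or if a joint passes its speed limit or range.

### The arm

A 6-joint arm with a two-finger parallel gripper is mounted at the origin on the work surface; the furniture and walls round the work are solid. World frame = base frame: x ahead of the robot, y to its left, z up, the work surface at z = 0. Lengths are in m, angles in rad, forces in N, time in s.
With the tool pointing down it reaches from about 0.275 to 0.775 m from the base axis. Payload 14.6 kg.
Tool frame: the origin (TCP) lies on the centre line of the jaws, within the pads' length; the fingertips stand 22 mm ahead of it and the grasp point (between the pads) lies 3 mm ahead of it; z points along the fingers, y is the direction in which the jaws open and shut (so a half turn about z gives the same grasp; the last joint's range is limited). The gripper opens to 85 mm and grips with 20 to 120 N. Pads are 22 mm wide; open, the fingers measure 114 mm over their backs; the gripper's body (76 mm by 85 mm) begins 54 mm behind the grasp point. The pads swing forward as they close: fully open they stand 13 mm farther back than shut.
Start: joints at [0.987, 0.263, -0.048, 1.259, 0, 1.415], TCP at [0.218, 0.477, 0.253] pointing down, gripper open.
Joint ranges: [-2.65, 2.65], [-0.89, 1.7], [-1.18, 1.37], [-2.13, 2.11], [-1.35, 1.29], [-3.14, 3.14]. Speed limits (rad/s): [1.89, 1.89, 2.57, 2.79, 3.14, 3.14].

### API

Orientations are given as a unit quaternion [x, y, z, w].
In Python, from cell import robot gives the robot as it stands.
- The arm moves only by the tool carry_out, never from a script. Its argument "steps" is a list of rows, each an object of numbers: "dx", "dy", "dz": the shift along the world's x, y, z in m; "wx", "wy", "wz": the turn, a rotation vector about the world's x, y, z in degrees; "grip": the gripper's target within -1 to 1 (shut at 1, half-way at 0, fully open at -1). A call has exactly 5 rows; each row shifts and turns the pose as measured when the row begins; what a row does not reach is not made up. A row lasts 1/8 s, in which the tool goes at most 62.5 mm and 10.7 degrees, less where a joint would pass 70% of its speed; a pose out of reach is approached as far as the arm can. A call with a gripper value outside its range is refused whole. The fingers move at their own pace and stop on an object; "force" is the grip in N (left out, the last holds). Time passes only in rows, so rows that do not move let the fingers close, or fill a call up. It gives the time, the measured TCP pose, the force and the opening at its end, in the units of the state.
- robot.observe(): the state, without advancing time (a new reading comes with each control period).
- robot.snapshot(name): name is "scene" or "top"; returns a dict with "img" (420x560x3 uint8, red, green, blue), "fx", "fy", "cx", "cy" (pixels), "dist" ([k1, k2, p1, p2, k3] as OpenCV has them; the pictures are not rectified), "cam_to_world" (4x4, takes a point from camera to world coordinates). Camera axes: x right, y down, z forward; pixel columns grow to the right and rows downward; lengths in m; the calibration is good to about 2 mm. A picture is of the moment at which its call begins. There is no depth.
- robot.job_done(): hands the job in, once; it reports no verdict.
Trained networks look in the newest picture that a camera, given by its name, has taken for a name from the list of things; names that differ only in an ending like _2 or _b are one class to them, and where a whole thing is asked for, a point or a joint stands for the part that bears it (a point fixed in the world has none). Each returns a list of dicts, best first, with "p" (0 to 1); they miss things now and then, are a little off and sometimes report something else, mostly with a low value. They report only what shows in the picture. A call takes as long as a camera call. They do not tell look-alikes from the thing itself.
- robot.cut_out(name, camera): "mask" (420x560 bool, what is visible of it) and "centre" ([column, row] in pixels, amid what is visible of it).
The state is a dict: "t": time; "joints": joint angles; "joint_vel": joint speeds; "joint_torque": joint torques, N m; "ee_pos": TCP position; "orientation": TCP orientation; "force": force on the tool from outside, world axes, zero at the start; "ft_torque": the same for the moment, N m; "opening": finger opening in m.
Only numpy, scipy, OpenCV 4.12 (cv2) and the standard library are available. Lean on these libraries where they do the work, as an engineer would, in place of code of your own. Each camera call takes 0.05 s, during which the arm holds its last target.

## Working session

There is one attempt and no reset: what is moved stays moved. The work goes in short steps, Python scripts to look and compute and a tool call to move; the robot and the scene stay as the last step left them, time stands still between calls to the robot, and variables do not carry over. Pictures are saved under pics/ and viewed, and the job is handed in when it is done.

Besides the shell and the picture viewer there is one more tool, called after "Emit:" as name([rows], argument=value, ...), one row to a line, values as JSON. carry_out: Moves the arm, as the interface text tells. Its arguments: {"type":"object","properties":{"steps":{"type":"array"},"force":{"type":"number"}},"required":["steps"]}

```bash
ls; mkdir -p pics
cat > h.py <<'E'
import numpy as np, cv2
from cell import robot
def snap(cam,fn=None):
    s=robot.snapshot(cam)
    if fn: cv2.imwrite('pics/'+fn,s['img'][:,:,::-1])
    return s
def K(s): return np.array([[s['fx'],0,s['cx']],[0,s['fy'],s['cy']],[0,0,1.]])
def ray(s,uv):
    p=cv2.undistortPoints(np.array([[uv]],float),K(s),np.array(s['dist'],float))[0,0]
    T=np.array(s['cam_to_world']); d=T[:3,:3]@np.array([p[0],p[1],1]); return T[:3,3],d
def atz(s,uv,z):
    o,d=ray(s,uv); return o+d*(z-o[2])/d[2]
def proj(s,P):
    T=np.linalg.inv(np.array(s['cam_to_world'])); P=np.atleast_2d(P).astype(float)
    r,_=cv2.Rodrigues(T[:3,:3]); return cv2.projectPoints(P,r,T[:3,3],K(s),np.array(s['dist'],float))[0][:,0]
E
python3 - <<'E'
from h import *
for c in ['scene','top']:
    s=snap(c,c+'0.png'); print(c,s['fx'],np.round(s['cam_to_world'],3).tolist(),s['dist'])
    for n in ['core_fixture','jaw_carriage','release_bar','sand_core','neck_core','ring_core','mug']:
        print(n,[(np.round(d['centre'],0).tolist(),round(d['p'],2),int(d['mask'].sum())) for d in robot.cut_out(n,c)])
print(robot.observe())
E
```

```text
pics
scene 446.17857643126325 [[0.62, -0.41, 0.669, -0.069], [-0.784, -0.348, 0.514, -0.52], [0.022, -0.843, -0.537, 0.536], [0.0, 0.0, 0.0, 1.0]] [-0.05329356  0.          0.          0.          0.        ]
core_fixture [([305.0, 254.0], 0.9, 5328)]
jaw_carriage [([319.0, 249.0], 0.83, 1629)]
release_bar [([318.0, 238.0], 0.93, 694)]
sand_core [([250.0, 166.0], 0.9, 357), ([276.0, 297.0], 0.76, 713), ([351.0, 209.0], 0.69, 516), ([369.0, 227.0], 0.69, 523)]
neck_core [([282.0, 180.0], 0.55, 351)]
ring_core [([313.0, 205.0], 0.86, 394), ([307.0, 256.0], 0.4, 5249)]
mug [([424.0, 240.0], 0.87, 2365)]
top 507.7367204851945 [[-0.015, -0.981, 0.193, 0.285], [-1.0, 0.019, 0.019, -0.113], [-0.023, -0.193, -0.981, 1.315], [0.0, 0.0, 0.0, 1.0]] [-0.01180505  0.          0.          0.          0.        ]
core_fixture [([292.0, 226.0], 0.92, 3739)]
jaw_carriage [([314.0, 226.0], 0.97, 618)]
release_bar [([321.0, 227.0], 0.61, 230)]
sand_core [([190.0, 163.0], 0.65, 203), ([318.0, 285.0], 0.64, 137), ([325.0, 176.0], 0.55, 147), ([297.0, 164.0], 0.47, 183), ([363.0, 163.0], 0.15, 1180)]
neck_core [([230.0, 163.0], 0.52, 180)]
ring_core [([266.0, 169.0], 0.47, 216)]
mug [([363.0, 163.0], 0.86, 1078), ([293.0, 226.0], 0.46, 3693)]
{'t': 0.8, 'joints': array([ 9.86703023e-01,  2.63089631e-01, -4.82922225e-02,  1.25942040e+00,
       -1.33319832e-05,  1.41551742e+00]), 'joint_vel': array([ 1.12716691e-03, -1.39957017e-03,  1.12800630e-03,  1.13391831e-03,
        7.82302008e-05, -2.34873818e-04]), 'joint_torque': array([-7.99008139e-04, -6.37389994e+01,  3.84759951e+01,  1.31999303e-03,
       -3.17073345e-04,  1.47057722e-05]), 'ee_pos': array([0.21828756, 0.47746471, 0.25328652]), 'orientation': array([ 2.12768236e-01,  9.77102696e-01, -5.17348842e-06,  5.14423269e-06]), 'force': array([ 0.02606778, -0.12246334, -0.47387879]), 'ft_torque': array([ 0.03239986,  0.01912766, -0.01773116]), 'opening': 0.0850210392313635}
```

Run:
```python
import cv2
a=cv2.imread('pics/scene0.png');b=cv2.imread('pics/top0.png')
cv2.imwrite('pics/a.png',cv2.resize(a[130:340,190:470],None,fx=2.8,fy=2.8,interpolation=2))
cv2.imwrite('pics/b.png',cv2.resize(b[120:320,160:430],None,fx=2.9,fy=2.9,interpolation=2))
```

```text
(no output)
```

View pics/a.png

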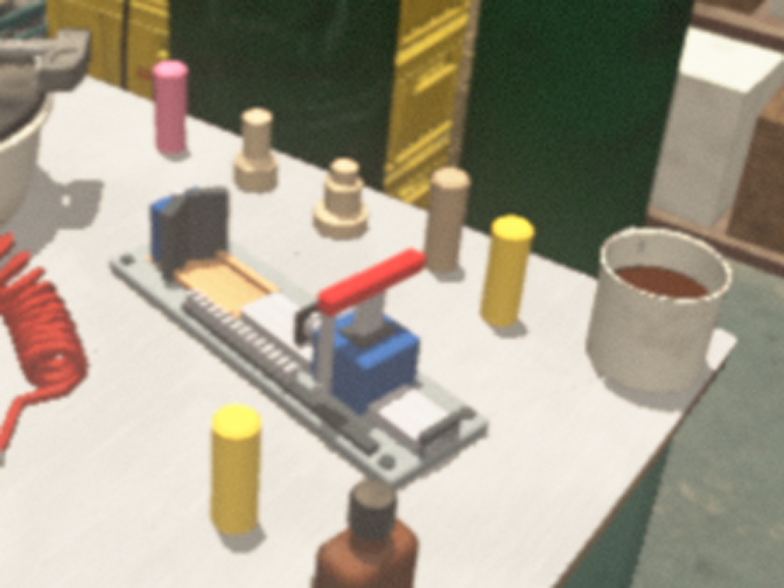

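View pics/b.png

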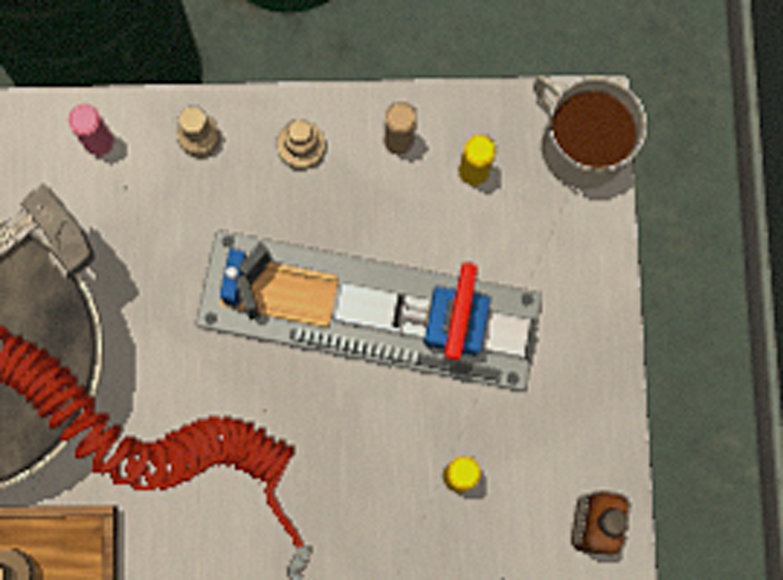

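The candidates in the top picture are the pink one at (190,163), yellow ones at (325,176) and (318,285), and a sand-coloured one at (297,164), which is (351,209) in scene. Only the last is plain, round and sand-coloured, and it stands beyond the fixture. I'll measure it and confirm with a crop.

```bash
cat >> h.py <<'E'
def fitpose(obs,x0):
    # obs: list of (s, local pts, uv) ; planar pose x,y,yaw
    from scipy.optimize import least_squares
    def f(p):
        return np.concatenate([(proj(s,loc(p,L))-uv).ravel() for s,L,uv in obs])
    return least_squares(f,x0,loss='soft_l1')
def loc(p,L):
    c,s_=np.cos(p[2]),np.sin(p[2]); L=np.atleast_2d(L).astype(float)
    return np.c_[p[0]+c*L[:,0]-s_*L[:,1],p[1]+s_*L[:,0]+c*L[:,1],L[:,2]]
E
python3 - <<'E'
from h import *
top=snap('top'); sc=snap('scene')
# plate top corners local: jaw end +x
L=np.array([[.15,-.045,.012],[-.15,-.045,.012],[-.15,.045,.012],[.15,.045,.012]])
uvt=np.array([[219,230],[543,293],[525,390],[196,326]])/2.9+[160,120]
Ls=L[[3,2,1]]; uvs=np.array([[111,263],[396,482],[487,425]])/2.8+[190,130]
for obs in ([(top,L,uvt)],[(sc,Ls,uvs)],[(top,L,uvt),(sc,Ls,uvs)]):
    r=fitpose(obs,[.45,-.1,1.5]); print(np.round(r.x,4),np.round(r.fun,1))
p=r.x
def best(n,cam,c):
    return min(robot.cut_out(n,cam),key=lambda d:np.hypot(*(np.array(d['centre'])-c)))
mt=best('sand_core','top',(297,164))['mask']; ms=best('sand_core','scene',(351,209))['mask']
# core fit by silhouette
from scipy.optimize import minimize
def sil(s,x,y,r=.0142,h=.078,base=0,sc=4):
    a=np.linspace(0,2*np.pi,40); P=np.concatenate([np.c_[x+r*np.cos(a),y+r*np.sin(a),0*a+z] for z in (base,base+h)])
    hull=cv2.convexHull(((proj(s,P)+.5)*sc).astype(np.float32)); m=np.zeros((420*sc,560*sc),np.uint8)
    cv2.fillConvexPoly(m,hull.astype(np.int32),255); return cv2.resize(m,(560,420),interpolation=cv2.INTER_AREA)/255.
def cost(q,L): return sum(np.abs(sil(s,*q)-m).sum()/m.sum() for s,m in L)
q0=atz(top,(297,164),.04)[:2]
for L_ in ([(top,mt)],[(sc,ms)],[(top,mt),(sc,ms)]):
    o=minimize(cost,q0,args=(L_,),method='Nelder-Mead',options=dict(initial_simplex=q0+np.array([[0,0],[.01,0],[0,.01]]),xatol=1e-4)); print('core',o.x,o.fun)
q=o.x
for n in ['neck_core','ring_core']:
    c=robot.cut_out(n,'top')[0]['centre']; print(n,atz(top,c,.03))
print('mug',atz(top,robot.cut_out('mug','top')[0]['centre'],.05)); print('yellow',atz(top,(325,176),.04))
Rm=loc(p,np.array([[-.15,-.045,.012],[-.15,.045,.012],[.15,.045,.012],[.15,-.045,.012]]))
it=top['img'][:,:,::-1].copy(); k=3
for nm,s,(x0,x1,y0,y1) in (('ot',top,(180,440,120,290)),('os',sc,(200,450,140,330))):
    im=cv2.resize(s['img'][:,:,::-1],None,fx=k,fy=k,interpolation=2)
    cv2.polylines(im,[((proj(s,Rm)+.5)*k).astype(np.int32)],True,(0,255,0))
    a=np.linspace(0,6.28,40)
    for z in(0,.078): cv2.polylines(im,[((proj(s,np.c_[q[0]+.0142*np.cos(a),q[1]+.0142*np.sin(a),0*a+z])+.5)*k).astype(np.int32)],True,(255,0,255))
    for x in (.02,.1): # bed marks
        cv2.polylines(im,[((proj(s,loc(p,[[x,-.018,.0125],[x,.018,.0125]]))+.5)*k).astype(np.int32)],False,(0,0,255))
    cv2.imwrite('pics/'+nm+'.png',im[y0*k:y1*k,x0*k:x1*k])
E
```

```text
[ 0.491  -0.1259  1.357 ] [-0.8 -0.2  0.3 -0.1  0.5  0.4 -0.2 -0.1]
[ 0.4909 -0.1292  1.3511] [-0.6 -1.5 -0.5  1.4  3.2 -0.7]
[ 0.4911 -0.1269  1.3564] [-0.4 -0.3  0.7 -0.1  0.9  0.4  0.2 -0.1 -1.6 -1.8 -1.2  0.6  2.3 -1.6]
core [ 0.65140267 -0.15577856] 0.12780533900307112
core [ 0.6523641  -0.15420872] 0.10260884014622798
core [ 0.65074615 -0.15512638] 0.24715762351499718
neck_core [0.66008018 0.02297169 0.03      ]
ring_core [ 0.64768988 -0.07245377  0.03      ]
mug [ 0.64355928 -0.33062974  0.05      ]
yellow [ 0.6172645  -0.22536774  0.04      ]
```

View pics/ot.png

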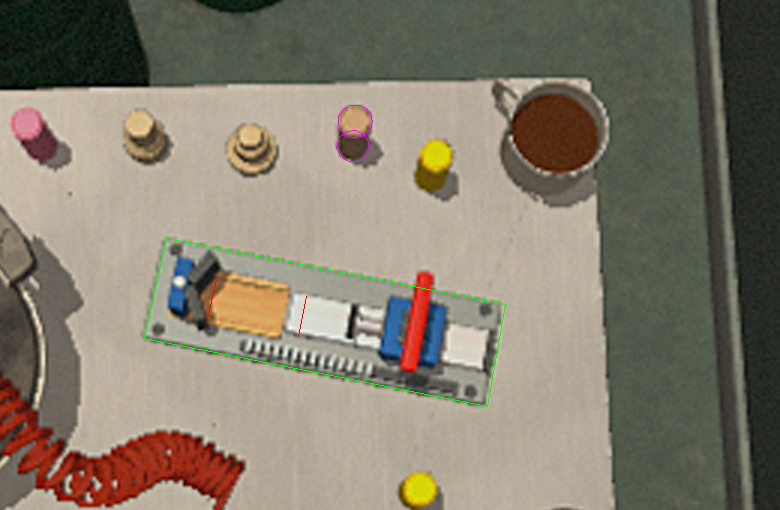

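View pics/os.png

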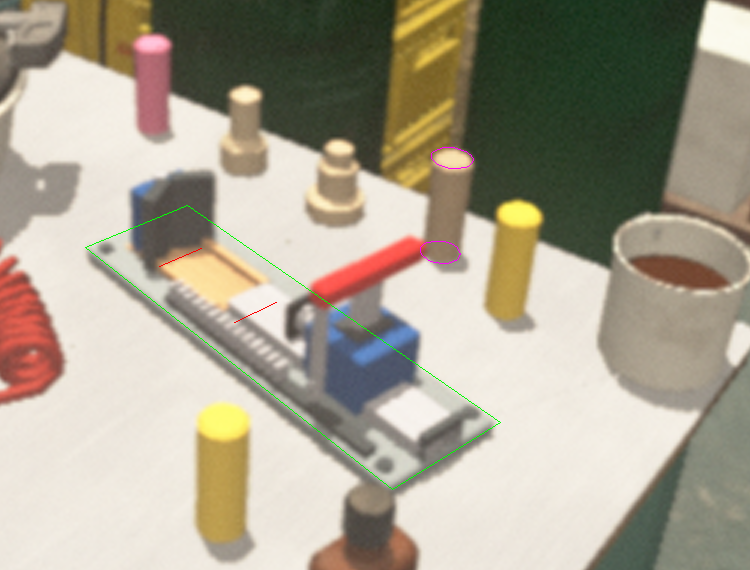

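Emit:
carry_out([
  {"dx": 0.03,"dy": -0.045,"dz": 0.005,"wz": -8,"grip": -1},
  {"dx": 0.03,"dy": -0.045,"dz": 0.005,"wz": -8,"grip": -1},
  {"dx": 0.03,"dy": -0.045,"wz": -8,"grip": -1},
  {"dx": 0.03,"dy": -0.045,"wz": -8,"grip": -1},
  {"dx": 0.03,"dy": -0.045,"wz": -8,"grip": -1},
])

```text
invalid input
```

Emit:
carry_out([
  {"dx": 0.03,"dy": -0.045,"wz": -8,"grip": -1},
  {"dx": 0.03,"dy": -0.045,"wz": -8,"grip": -1},
  {"dx": 0.03,"dy": -0.045,"wz": -7,"grip": -1},
  {"dx": 0.03,"dy": -0.045,"wz": -7,"grip": -1},
  {"dx": 0.03,"dy": -0.045,"wz": -7,"grip": -1},
])

```text
invalid input
```

```bash
cat > st.py <<'E'
from h import *
def st(P=(.491,-.126,1.357)):
    o=robot.observe(); from scipy.spatial.transform import Rotation as R
    M=R.from_quat(o['orientation']).as_matrix(); e=o['ee_pos']; c,s=np.cos(P[2]),np.sin(P[2]); d=e[:2]-P[:2]
    f=o['force']
    print('t',round(o['t'],2),'ee',np.round(e,4),'fix',np.round([c*d[0]+s*d[1],-s*d[0]+c*d[1]],4),'yaw_y',np.round(np.degrees(np.arctan2(M[1,1],M[0,1])),2),'tilt',np.round(M[:2,2],3),'F',np.round(f,1),'Ffix',np.round([c*f[0]+s*f[1],-s*f[0]+c*f[1]],2),'op',round(o['opening'],4),'j',np.round(o['joints'],2))
if __name__=='__main__': st()
E
python3 st.py
```

```text
t 1.15 ee [0.2183 0.4775 0.2533] fix [0.5319 0.3946] yaw_y 65.43 tilt [0. 0.] F [ 0.1  0.4 -0.5] Ffix [ 0.39 -0.06] op 0.0856 j [ 0.99  0.26 -0.05  1.26 -0.    1.42]
```

Emit:
carry_out([
  {"dx": 0.03,"dy": -0.045,"dz": 0.005,"wx": 0,"wy": 0,"wz": -8,"grip": -1},
  {"dx": 0.03,"dy": -0.045,"dz": 0.005,"wx": 0,"wy": 0,"wz": -8,"grip": -1},
  {"dx": 0.03,"dy": -0.045,"dz": 0,"wx": 0,"wy": 0,"wz": -8,"grip": -1},
  {"dx": 0.03,"dy": -0.045,"dz": 0,"wx": 0,"wy": 0,"wz": -8,"grip": -1},
  {"dx": 0.03,"dy": -0.045,"dz": 0,"wx": 0,"wy": 0,"wz": -8,"grip": -1},
])

```text
t: 1.78
ee_pos: [0.3702, 0.2483, 0.2634]
orientation: [0.54, 0.841, 0.001, 0.0]
force: [0.7, 1.2, -0.8]
opening: 0.0856
```

Emit:
carry_out([
  {"dx": 0.031,"dy": -0.045,"dz": 0,"wx": 0,"wy": 0,"wz": -7.5,"grip": -1},
  {"dx": 0.031,"dy": -0.045,"dz": 0,"wx": 0,"wy": 0,"wz": -7.5,"grip": -1},
  {"dx": 0.031,"dy": -0.045,"dz": 0,"wx": 0,"wy": 0,"wz": -7.5,"grip": -1},
  {"dx": 0.031,"dy": -0.045,"dz": 0,"wx": 0,"wy": 0,"wz": -7.5,"grip": -1},
  {"dx": 0.031,"dy": -0.045,"dz": 0,"wx": 0,"wy": 0,"wz": -7.5,"grip": -1},
])

```text
t: 2.4
ee_pos: [0.5293, 0.0146, 0.2643]
orientation: [0.789, 0.614, 0.002, 0.001]
force: [0.7, 1.4, 0.4]
opening: 0.0855
```

Emit:
carry_out([
  {"dx": 0.031,"dy": -0.045,"dz": -0.02,"wx": 0,"wy": 0,"wz": 0,"grip": -1},
  {"dx": 0.031,"dy": -0.045,"dz": -0.02,"wx": 0,"wy": 0,"wz": 0,"grip": -1},
  {"dx": 0.031,"dy": -0.045,"dz": -0.02,"wx": 0,"wy": 0,"wz": 0,"grip": -1},
  {"dx": 0.031,"dy": -0.045,"dz": -0.02,"wx": 0,"wy": 0,"wz": 0,"grip": -1},
  {"dx": 0,"dy": 0,"dz": 0,"wx": 0,"wy": 0,"wz": 0,"grip": -1},
])

```text
t: 3.02
ee_pos: [0.6581, -0.1756, 0.1804]
orientation: [0.791, 0.612, 0.002, 0.002]
force: [-0.8, 1.0, 0.2]
opening: 0.0855
```

```bash
python3 st.py
python3 - <<'E'
from h import *
s=snap('scene'); t=snap('top')
k=3
a=cv2.resize(s['img'][100:300,220:440,::-1],None,fx=1.8,fy=1.8,interpolation=2); b=cv2.resize(t['img'][110:310,180:400,::-1],None,fx=1.8,fy=1.8,interpolation=2)
cv2.imwrite('pics/c1.png',np.hstack([a,b]))
# fixture details: bar ends, carriage, jaw
E
```

```text
t 3.02 ee [ 0.6581 -0.1756  0.1804] fix [-0.013  -0.1738] yaw_y -14.58 tilt [ 0.005 -0.   ] F [-0.8  1.   0.2] Ffix [0.82 1.01] op 0.0855 j [-0.38  0.56  0.23  1.24  0.    1.44]
```

View pics/c1.png

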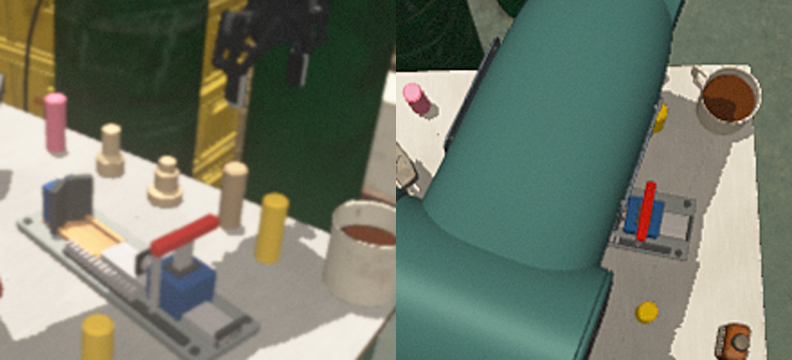

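Emit:
carry_out([
  {"dx": -0.007,"dy": 0.02,"dz": -0.02,"wx": 0,"wy": 0,"wz": 2.3,"grip": -1},
  {"dx": 0,"dy": 0,"dz": -0.01,"wx": 0,"wy": 0,"wz": 0,"grip": -1},
  {"dx": 0,"dy": 0,"dz": -0.015,"wx": 0,"wy": 0,"wz": 0,"grip": -1},
  {"dx": 0,"dy": 0,"dz": -0.01,"wx": 0,"wy": 0,"wz": 0,"grip": -1},
  {"dx": 0,"dy": 0,"dz": 0,"wx": 0,"wy": 0,"wz": 0,"grip": -1},
])

```text
t: 3.75
ee_pos: [0.6502, -0.1503, 0.1296]
orientation: [0.777, 0.629, 0.004, 0.004]
force: [0.4, -0.4, -0.2]
opening: 0.0854
```

```bash
python3 st.py
python3 - <<'E'
from h import *
s=snap('scene'); o=robot.observe()
e=np.array(o['ee_pos']); print(proj(s,[e,e-[0,0,.022],[.651,-.1555,.078]]))
cv2.imwrite('pics/c2.png',cv2.resize(s['img'][90:270,260:440,::-1],None,fx=3.3,fy=3.3,interpolation=2))
E
```

```text
t 3.75 ee [ 0.6502 -0.1503  0.1296] fix [ 0.01   -0.1607] yaw_y -12.02 tilt [ 0.012 -0.002] F [ 0.4 -0.4 -0.2] Ffix [-0.3  -0.48] op 0.0854 j [-0.35  0.55  0.08  1.09  0.    1.43]
[[350.92260981 168.88825748]
 [349.73511625 178.58737938]
 [350.45780893 192.14222192]]
```

View pics/c2.png

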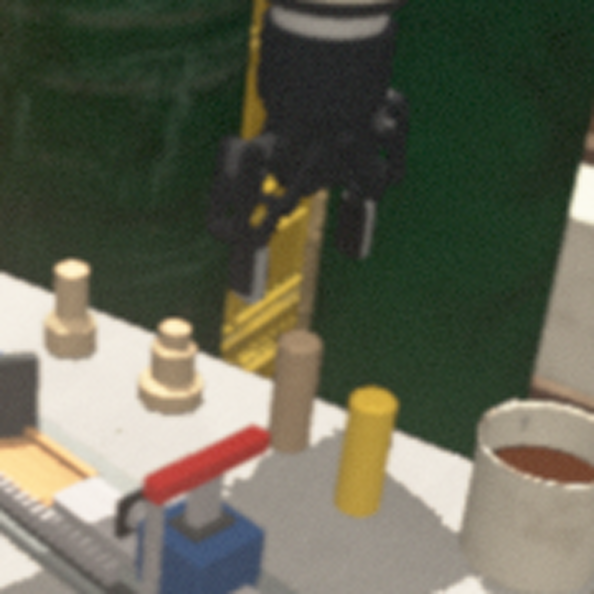

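Emit:
carry_out([
  {"dx": 0.001,"dy": -0.005,"dz": -0.01,"wx": 0,"wy": 0.7,"wz": 0,"grip": -1},
  {"dx": 0,"dy": 0,"dz": -0.018,"wx": 0,"wy": 0,"wz": 0,"grip": -1},
  {"dx": 0,"dy": 0,"dz": -0.018,"wx": 0,"wy": 0,"wz": 0,"grip": -1},
  {"dx": 0,"dy": 0,"dz": -0.012,"wx": 0,"wy": 0,"wz": 0,"grip": -1},
  {"dx": 0,"dy": 0,"dz": 0,"wx": 0,"wy": 0,"wz": 0,"grip": -1},
])

```text
t: 4.42
ee_pos: [0.6524, -0.1576, 0.0697]
orientation: [0.778, 0.629, -0.001, 0.001]
force: [0.1, 0.1, -0.3]
opening: 0.0854
```

```bash
python3 st.py
```

```text
t 4.42 ee [ 0.6524 -0.1576  0.0697] fix [ 0.0033 -0.1645] yaw_y -12.1 tilt [-0.    -0.003] F [ 0.1  0.1 -0.3] Ffix [ 0.14 -0.09] op 0.0854 j [-0.36  0.61  0.01  0.98 -0.    1.42]
```

Emit:
carry_out([
  {"dx": -0.001,"dy": 0.002,"dz": -0.012,"wx": 0,"wy": 0,"wz": 0,"grip": -1},
  {"dx": 0,"dy": 0,"dz": 0,"wx": 0,"wy": 0,"wz": 0,"grip": 0.2},
  {"dx": 0,"dy": 0,"dz": 0,"wx": 0,"wy": 0,"wz": 0,"grip": 0.2},
  {"dx": 0,"dy": 0,"dz": 0,"wx": 0,"wy": 0,"wz": 0,"grip": 0.6},
  {"dx": 0,"dy": 0,"dz": 0,"wx": 0,"wy": 0,"wz": 0,"grip": 0.6},
], force=25)

```text
t: 5.05
ee_pos: [0.6522, -0.1559, 0.0586]
orientation: [0.778, 0.629, -0.0, 0.002]
force: [-0.5, -0.1, -0.6]
opening: 0.0277
```

Emit:
carry_out([
  {"dx": 0,"dy": 0,"dz": 0,"wx": 0,"wy": 0,"wz": 0,"grip": 1},
  {"dx": 0,"dy": 0,"dz": 0,"wx": 0,"wy": 0,"wz": 0,"grip": 1},
  {"dx": 0,"dy": 0,"dz": 0,"wx": 0,"wy": 0,"wz": 0,"grip": 1},
  {"dx": 0,"dy": 0,"dz": 0,"wx": 0,"wy": 0,"wz": 0,"grip": 1},
  {"dx": 0,"dy": 0,"dz": 0,"wx": 0,"wy": 0,"wz": 0,"grip": 1},
], force=25)

```text
t: 5.68
ee_pos: [0.6522, -0.1559, 0.0587]
orientation: [0.778, 0.629, -0.0, 0.002]
force: [-0.0, 0.1, -0.9]
opening: 0.0276
```

```bash
python3 st.py
python3 - <<'E'
from h import *
s=snap('scene'); 
cv2.imwrite('pics/c3.png',cv2.resize(s['img'][90:270,260:440,::-1],None,fx=3.3,fy=3.3,interpolation=2))
E
```

```text
t 5.67 ee [ 0.6522 -0.1559  0.0587] fix [ 0.005  -0.1639] yaw_y -12.1 tilt [ 0.002 -0.004] F [-0.   0.1 -0.9] Ffix [0.1  0.07] op 0.0276 j [-0.35  0.61 -0.01  0.95 -0.    1.43]
```

View pics/c3.png

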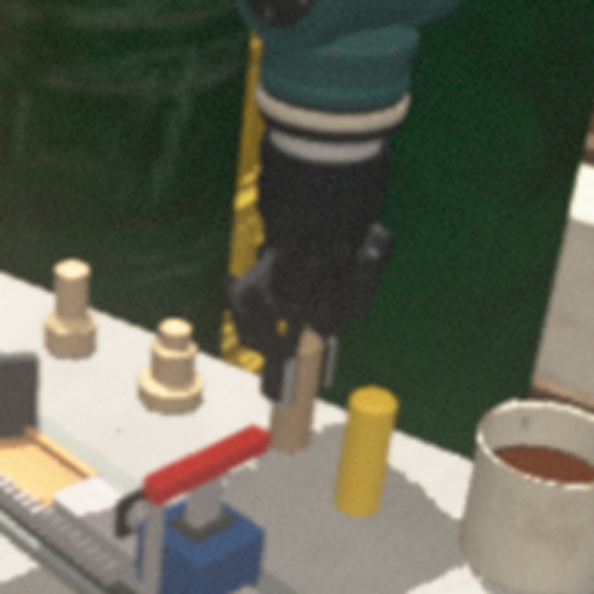

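Run:
```python
from h import *
s=snap('top'); b=cv2.imread('pics/top0.png'); k=6; P=(.491,-.126,1.357)
im=cv2.resize(b,None,fx=k,fy=k,interpolation=2)
def line(a,c,col): cv2.polylines(im,[((proj(s,loc(P,[a,c]))+.5)*k).astype(int)],False,col)
for y in(-.018,0,.018): line([.035,y,.0125],[.10,y,.0125],(0,255,0))
for y in(-.045,.045): line([-.15,y,.012],[.15,y,.012],(255,0,255))
for x in(-.15,.15): line([x,-.045,.012],[x,.045,.012],(255,0,255))
for x in(-.08,-.05,-.02,.04): line([x,.0-.045,.105],[x,.045,.105],(255,255,0))
cv2.imwrite('pics/d.png',im[190*k:260*k,220*k:352*k])
```

```text
(no output)
```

View pics/d.png

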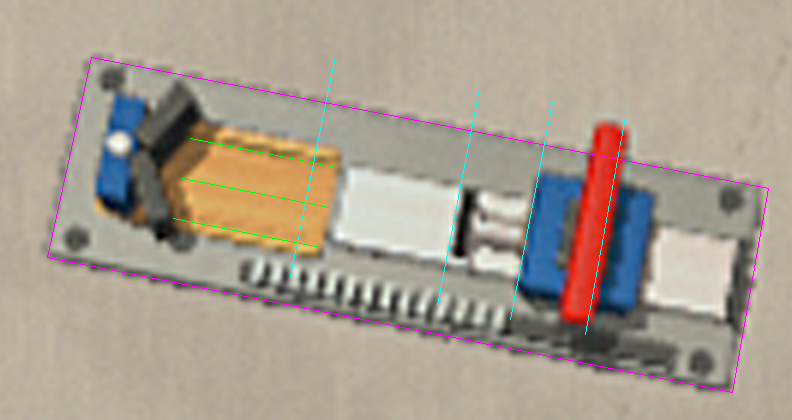

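Emit:
carry_out([
  {"dx": 0,"dy": 0,"dz": 0.015,"wx": 0,"wy": 0,"wz": 0,"grip": 1},
  {"dx": 0,"dy": 0,"dz": 0.03,"wx": 0,"wy": 0,"wz": 0,"grip": 1},
  {"dx": 0,"dy": 0,"dz": 0.03,"wx": 0,"wy": 0,"wz": 0,"grip": 1},
  {"dx": 0,"dy": 0,"dz": 0.015,"wx": 0,"wy": 0,"wz": 0,"grip": 1},
  {"dx": 0,"dy": 0,"dz": 0,"wx": 0,"wy": 0,"wz": 0,"grip": 1},
])

```text
t: 6.4
ee_pos: [0.6522, -0.1559, 0.1557]
orientation: [0.778, 0.629, 0.0, 0.003]
force: [-0.1, 0.2, -0.6]
opening: 0.028
```

Emit:
carry_out([
  {"dx": -0.02,"dy": 0.01,"dz": 0,"wx": 0,"wy": 0,"wz": 0,"grip": 1},
  {"dx": -0.03,"dy": 0.015,"dz": 0,"wx": 0,"wy": 0,"wz": 0,"grip": 1},
  {"dx": -0.03,"dy": 0.015,"dz": 0,"wx": 0,"wy": 0,"wz": 0,"grip": 1},
  {"dx": -0.03,"dy": 0.015,"dz": 0,"wx": 0,"wy": 0,"wz": 0,"grip": 1},
  {"dx": -0.02,"dy": 0.01,"dz": 0,"wx": 0,"wy": 0,"wz": 0,"grip": 1},
])

```text
t: 7.02
ee_pos: [0.5182, -0.0894, 0.1536]
orientation: [0.778, 0.628, -0.0, 0.002]
force: [0.1, 0.4, -0.2]
opening: 0.0275
```

```bash
python3 st.py
```

```text
t 7.03 ee [ 0.5182 -0.0894  0.1536] fix [ 0.0416 -0.0188] yaw_y -12.13 tilt [ 0.003 -0.004] F [ 0.1  0.4 -0.2] Ffix [0.43 0.02] op 0.0275 j [-0.32  0.31 -0.26  1.   -0.    1.46]
```

Emit:
carry_out([
  {"dx": -0.015,"dy": 0.009,"dz": -0.02,"wx": 0,"wy": 0,"wz": 0,"grip": 1},
  {"dx": 0,"dy": 0,"dz": -0.01,"wx": 0,"wy": 0,"wz": 0,"grip": 1},
  {"dx": 0,"dy": 0,"dz": -0.005,"wx": 0,"wy": 0,"wz": 0,"grip": 1},
  {"dx": 0,"dy": 0,"dz": 0,"wx": 0,"wy": 0,"wz": 0,"grip": 1},
  {"dx": 0,"dy": 0,"dz": 0,"wx": 0,"wy": 0,"wz": 0,"grip": 1},
])

```text
t: 7.65
ee_pos: [0.5031, -0.0803, 0.1181]
orientation: [0.778, 0.628, -0.0, 0.003]
force: [0.4, -0.5, -0.2]
opening: 0.0275
```

```bash
python3 st.py
python3 - <<'E'
from h import *
s=snap('scene'); 
cv2.imwrite('pics/c4.png',cv2.resize(s['img'][110:310,200:400,::-1],None,fx=3,fy=3,interpolation=2))
E
```

```text
t 7.65 ee [ 0.5031 -0.0803  0.1181] fix [ 0.0472 -0.0021] yaw_y -12.13 tilt [ 0.003 -0.004] F [ 0.4 -0.5 -0.2] Ffix [-0.4  -0.52] op 0.0275 j [-0.32  0.32 -0.36  0.89 -0.    1.47]
```

View pics/c4.png

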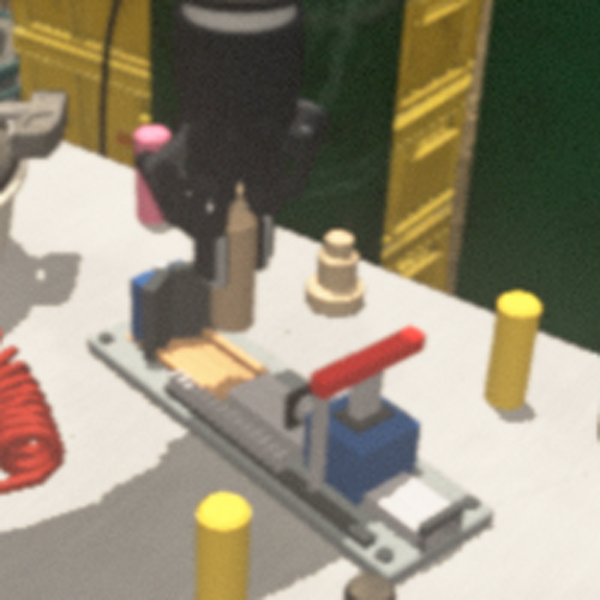

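Emit:
carry_out([
  {"dx": -0.002,"dy": 0,"dz": -0.013,"wx": 0,"wy": 0,"wz": 0,"grip": 1},
  {"dx": 0,"dy": 0,"dz": -0.013,"wx": 0,"wy": 0,"wz": 0,"grip": 1},
  {"dx": 0,"dy": 0,"dz": -0.008,"wx": 0,"wy": 0.2,"wz": 0,"grip": 1},
  {"dx": 0,"dy": 0,"dz": 0,"wx": 0,"wy": 0,"wz": 0,"grip": 1},
  {"dx": 0,"dy": 0,"dz": 0,"wx": 0,"wy": 0,"wz": 0,"grip": 1},
])

```text
t: 8.32
ee_pos: [0.5009, -0.0804, 0.0813]
orientation: [0.778, 0.628, -0.002, 0.001]
force: [0.2, -0.4, -1.1]
opening: 0.0275
```

```bash
python3 st.py
python3 - <<'E'
from h import *
s=snap('scene'); 
k=5;im=cv2.resize(s['img'][:,:,::-1],None,fx=k,fy=k,interpolation=2)
a=np.linspace(0,6.28,40);P=(.491,-.126,1.357)
q=robot.observe()['ee_pos']
for z in (q[2]-.0587,q[2]-.0587+.078): cv2.polylines(im,[((proj(s,np.c_[q[0]+.0142*np.cos(a),q[1]+.0142*np.sin(a),0*a+z])+.5)*k).astype(np.int32)],True,(255,0,255))
cv2.imwrite('pics/c5.png',im[150*k:270*k,215*k:345*k])
E
```

```text
t 8.32 ee [ 0.5009 -0.0804  0.0813] fix [ 0.0466 -0.    ] yaw_y -12.14 tilt [-0.001 -0.004] F [ 0.2 -0.4 -1.1] Ffix [-0.36 -0.26] op 0.0275 j [-0.32  0.35 -0.42  0.8  -0.    1.46]
```

View pics/c5.png

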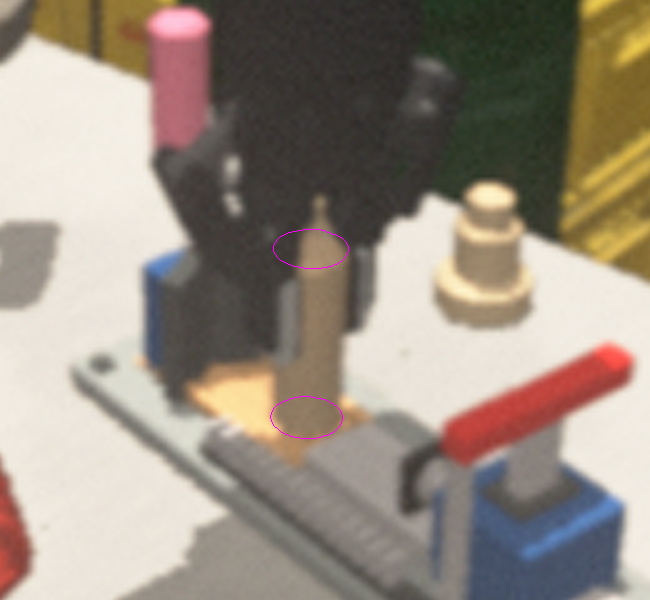

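Emit:
carry_out([
  {"dx": 0,"dy": 0,"dz": -0.006,"wx": 0,"wy": 0,"wz": 0,"grip": 1},
  {"dx": 0,"dy": 0,"dz": -0.002,"wx": 0,"wy": 0,"wz": 0,"grip": 1},
  {"dx": 0,"dy": 0,"dz": 0,"wx": 0,"wy": 0,"wz": 0,"grip": 1},
  {"dx": 0,"dy": 0,"dz": 0,"wx": 0,"wy": 0,"wz": 0,"grip": 1},
  {"dx": 0,"dy": 0,"dz": 0,"wx": 0,"wy": 0,"wz": 0,"grip": 1},
])

```text
t: 9.0
ee_pos: [0.5013, -0.0805, 0.0734]
orientation: [0.778, 0.628, -0.001, 0.002]
force: [0.1, 0.0, -1.2]
opening: 0.0276
```

Emit:
carry_out([
  {"dx": 0,"dy": 0,"dz": -0.001,"wx": 0,"wy": 0,"wz": 0,"grip": 1},
  {"dx": 0,"dy": 0,"dz": 0,"wx": 0,"wy": 0,"wz": 0,"grip": 1},
  {"dx": 0,"dy": 0,"dz": 0,"wx": 0,"wy": 0,"wz": 0,"grip": 1},
  {"dx": 0,"dy": 0,"dz": 0,"wx": 0,"wy": 0,"wz": 0,"grip": 1},
  {"dx": 0,"dy": 0,"dz": 0,"wx": 0,"wy": 0,"wz": 0,"grip": 1},
])

```text
t: 9.62
ee_pos: [0.5014, -0.0806, 0.0724]
orientation: [0.778, 0.628, -0.001, 0.002]
force: [-0.9, 0.9, -1.2]
opening: 0.0282
```

```bash
python3 st.py
```

```text
t 9.62 ee [ 0.5014 -0.0806  0.0724] fix [ 0.0466 -0.0005] yaw_y -12.13 tilt [ 0.001 -0.005] F [-0.9  0.9 -1.2] Ffix [0.67 1.05] op 0.0282 j [-0.32  0.36 -0.43  0.77 -0.    1.46]
```

Emit:
carry_out([
  {"dx": 0,"dy": 0,"dz": -0.001,"wx": 0,"wy": 0,"wz": 0,"grip": 1},
  {"dx": 0,"dy": 0,"dz": 0,"wx": 0,"wy": 0,"wz": 0,"grip": 1},
  {"dx": 0,"dy": 0,"dz": -0.001,"wx": 0,"wy": 0,"wz": 0,"grip": 1},
  {"dx": 0,"dy": 0,"dz": 0,"wx": 0,"wy": 0,"wz": 0,"grip": 1},
  {"dx": 0,"dy": 0,"dz": 0,"wx": 0,"wy": 0,"wz": 0,"grip": 1},
])

```text
t: 10.25
ee_pos: [0.5014, -0.0806, 0.0704]
orientation: [0.778, 0.628, -0.001, 0.002]
force: [-0.3, 0.3, -0.2]
opening: 0.0277
```

```bash
python3 st.py
```

```text
t 10.25 ee [ 0.5014 -0.0806  0.0704] fix [ 0.0466 -0.0005] yaw_y -12.14 tilt [ 0.001 -0.005] F [-0.3  0.3 -0.2] Ffix [0.24 0.31] op 0.0277 j [-0.32  0.36 -0.44  0.77 -0.    1.46]
```

Emit:
carry_out([
  {"dx": 0,"dy": 0,"dz": -0.0005,"wx": 0,"wy": 0,"wz": 0,"grip": 1},
  {"dx": 0,"dy": 0,"dz": 0,"wx": 0,"wy": 0,"wz": 0,"grip": 0.2},
  {"dx": 0,"dy": 0,"dz": 0,"wx": 0,"wy": 0,"wz": 0,"grip": -0.2},
  {"dx": 0,"dy": 0,"dz": 0,"wx": 0,"wy": 0,"wz": 0,"grip": -0.5},
  {"dx": 0,"dy": 0,"dz": 0,"wx": 0,"wy": 0,"wz": 0,"grip": -0.5},
])

```text
t: 10.88
ee_pos: [0.5015, -0.0806, 0.0702]
orientation: [0.778, 0.628, -0.001, 0.002]
force: [0.5, -0.4, -1.0]
opening: 0.0642
```

Emit:
carry_out([
  {"dx": 0,"dy": 0,"dz": 0.02,"wx": 0,"wy": 0,"wz": 0,"grip": -0.5},
  {"dx": 0,"dy": 0,"dz": 0.03,"wx": 0,"wy": 0,"wz": 0,"grip": -0.5},
  {"dx": 0,"dy": 0,"dz": 0.03,"wx": 0,"wy": 0,"wz": 0,"grip": -0.5},
  {"dx": 0,"dy": 0,"dz": 0.02,"wx": 0,"wy": 0,"wz": 0,"grip": -0.5},
  {"dx": 0,"dy": 0,"dz": 0,"wx": 0,"wy": 0,"wz": 0,"grip": -0.5},
])

```text
t: 11.5
ee_pos: [0.5009, -0.0804, 0.1726]
orientation: [0.778, 0.628, -0.002, 0.002]
force: [0.6, 0.2, -0.4]
opening: 0.0643
```

```bash
python3 st.py
python3 - <<'E'
from h import *
s=snap('scene'); t=snap('top')
a=cv2.resize(s['img'][130:290,215:385,::-1],None,fx=3,fy=3,interpolation=2)
b=cv2.resize(t['img'][150:310,230:330,::-1],None,fx=2.9,fy=3,interpolation=2)
cv2.imwrite('pics/c6.png',np.hstack([a,b]))
E
```

```text
t 11.5 ee [ 0.5009 -0.0804  0.1726] fix [0.0466 0.    ] yaw_y -12.13 tilt [-0.    -0.005] F [ 0.6  0.2 -0.4] Ffix [ 0.34 -0.55] op 0.0643 j [-0.32  0.27 -0.26  1.04 -0.    1.46]
```

View pics/c6.png

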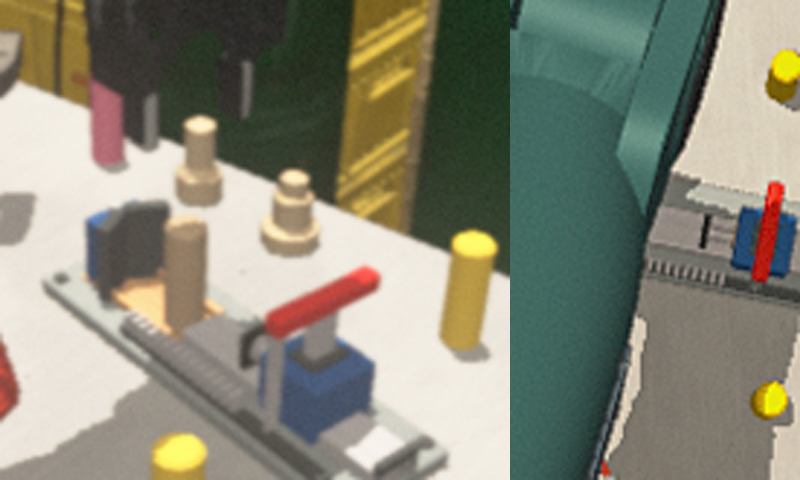

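Run:
```python
from h import *
t=snap('top'); s=snap('scene'); P=(.491,-.126,1.357)
from scipy.optimize import minimize
def red(im,box):
    im=im.astype(int); m=(im[...,0]>120)&(im[...,1]<80)&(im[...,2]<80)
    k=np.zeros_like(m); k[box[1]:box[3],box[0]:box[2]]=1; return m&k
mt=red(cv2.imread('pics/top0.png')[:,:,::-1],(300,200,345,260)); ms=red(cv2.imread('pics/scene0.png')[:,:,::-1],(290,210,350,250))
print(mt.sum(),ms.sum())
def sil(c,x,y,sc=6,z0=.091,z1=.105):
    Q=loc(P,[[x+a*.007,y+b*.041,z] for a in(-1,1) for b in(-1,1) for z in(z0,z1)])
    h=cv2.convexHull(((proj(c,Q)+.5)*sc).astype(np.float32)); m=np.zeros((420*sc,560*sc),np.uint8); cv2.fillConvexPoly(m,h.astype(np.int32),255)
    return cv2.resize(m,(560,420),interpolation=cv2.INTER_AREA)/255.
for nm,L in (('top',[(t,mt)]),('scene',[(s,ms)]),('both',[(t,mt),(s,ms)])):
    f=lambda q:sum(np.abs(sil(c,*q)-m).sum()/m.sum() for c,m in L)
    q0=np.array([-.076,0]); o=minimize(f,q0,method='Nelder-Mead',options=dict(initial_simplex=q0+np.array([[0,0],[.01,0],[0,.01]]),xatol=1e-4)); print(nm,o.x,o.fun,loc(P,[[*o.x,.098]]))
# jaw tips/rack in top0, and pad face
for nm,uv,z in (('jaw arm far',(185,85),.058),('jaw arm near',(165,235),.058),('pad front',(457,222),.049)):
    uv=np.array(uv)/6+[220,190]-.5; w=atz(t,uv,z)[:2]-P[:2]; c,si=np.cos(P[2]),np.sin(P[2]); print(nm,c*w[0]+si*w[1],-si*w[0]+c*w[1])
```

```text
189 142
top [-0.07550657  0.00047396] 0.15292042743023138 [[ 0.47451651 -0.19968691  0.098     ]]
scene [-0.07424738 -0.00287659] 2.4137254901960783 [[ 0.47805793 -0.19916728  0.098     ]]
both [-7.53066406e-02 -9.27734375e-05] 2.5913935318519687 [[ 0.47511275 -0.19961178  0.098     ]]
jaw arm far 0.10244307654933699 -0.032261581329636274
jaw arm near 0.09748372767202093 0.031961843745403944
pad front -0.020986826866526892 0.0014560572263732112
```

Emit:
carry_out([
  {"dx": 0,"dy": 0,"dz": 0.02,"wx": 0,"wy": 0,"wz": 8,"grip": -0.5},
  {"dx": -0.003,"dy": -0.015,"dz": 0.01,"wx": 0,"wy": 0,"wz": 9,"grip": -0.5},
  {"dx": -0.003,"dy": -0.015,"dz": 0,"wx": 0,"wy": 0,"wz": 9,"grip": -0.5},
  {"dx": -0.003,"dy": -0.015,"dz": 0,"wx": 0,"wy": 0,"wz": 9,"grip": -0.5},
  {"dx": -0.003,"dy": -0.015,"dz": 0,"wx": 0,"wy": 0,"wz": 9,"grip": -0.5},
])

```text
t: 12.32
ee_pos: [0.4859, -0.1404, 0.197]
orientation: [0.475, 0.88, -0.004, -0.002]
force: [0.4, 0.0, 0.4]
opening: 0.064
```

Emit:
carry_out([
  {"dx": -0.003,"dy": -0.015,"dz": 0,"wx": 0,"wy": 0,"wz": 9,"grip": -0.5},
  {"dx": -0.003,"dy": -0.015,"dz": 0,"wx": 0,"wy": 0,"wz": 9,"grip": -0.5},
  {"dx": -0.003,"dy": -0.015,"dz": 0,"wx": 0,"wy": 0,"wz": 9,"grip": -0.5},
  {"dx": -0.003,"dy": -0.01,"dz": 0,"wx": 0,"wy": 0,"wz": 9,"grip": -0.5},
  {"dx": 0,"dy": 0,"dz": 0,"wx": 0,"wy": 0,"wz": 4,"grip": -0.5},
])

```text
t: 12.95
ee_pos: [0.4717, -0.1973, 0.1922]
orientation: [0.133, 0.991, -0.004, -0.004]
force: [1.0, 0.6, 0.3]
opening: 0.064
```

```bash
python3 st.py
```

```text
t 12.95 ee [ 0.4717 -0.1973  0.1922] fix [-0.0738  0.0037] yaw_y 74.68 tilt [-0.009 -0.007] F [1.  0.6 0.3] Ffix [ 0.78 -0.81] op 0.064 j [-0.55  0.27 -0.21  1.1  -0.01 -0.28]
```

Emit:
carry_out([
  {"dx": 0.003,"dy": -0.002,"dz": -0.01,"wx": 0.4,"wy": -0.5,"wz": 3,"grip": -0.5},
  {"dx": 0,"dy": 0,"dz": -0.015,"wx": 0,"wy": 0,"wz": 0,"grip": -0.5},
  {"dx": 0,"dy": 0,"dz": -0.015,"wx": 0,"wy": 0,"wz": 0,"grip": -0.5},
  {"dx": 0,"dy": 0,"dz": -0.005,"wx": 0,"wy": 0,"wz": 0,"grip": -0.5},
  {"dx": 0,"dy": 0,"dz": 0,"wx": 0,"wy": 0,"wz": 0,"grip": -0.5},
])

```text
t: 13.58
ee_pos: [0.4734, -0.1988, 0.1425]
orientation: [0.106, 0.994, 0.001, -0.002]
force: [1.3, -0.0, 0.3]
opening: 0.0637
```

```bash
python3 st.py
python3 - <<'E'
from h import *
s=snap('scene'); t=snap('top')
a=cv2.resize(s['img'][110:290,215:385,::-1],None,fx=3,fy=3,interpolation=2)
b=cv2.resize(t['img'][150:330,240:340,::-1],None,fx=2.8,fy=3,interpolation=2)
cv2.imwrite('pics/c7.png',np.hstack([a,b]))
E
```

```text
t 13.57 ee [ 0.4734 -0.1988  0.1425] fix [-0.0749  0.0018] yaw_y 77.82 tilt [-0.004  0.003] F [ 1.3 -0.   0.3] Ffix [ 0.24 -1.31] op 0.0637 j [-0.56  0.31 -0.3   0.97  0.   -0.34]
```

View pics/c7.png

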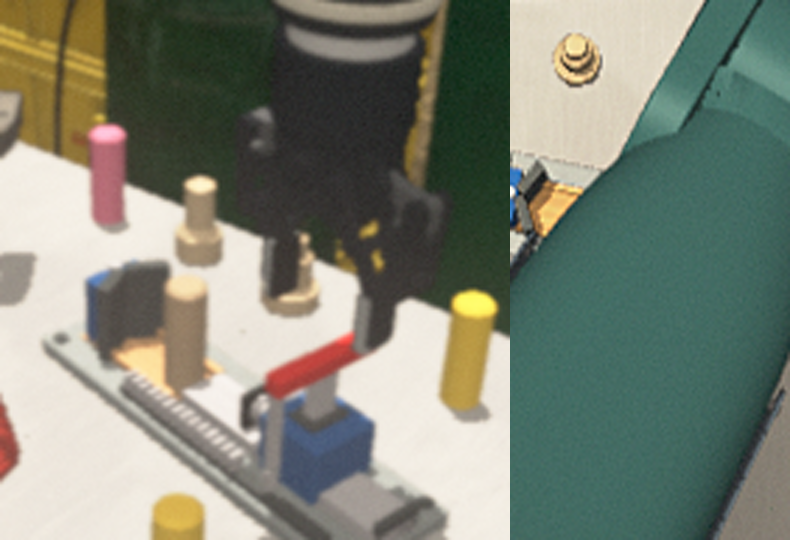

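Emit:
carry_out([
  {"dx": 0.001,"dy": -0.001,"dz": -0.012,"wx": 0,"wy": 0,"wz": 0,"grip": -0.5},
  {"dx": 0,"dy": 0,"dz": -0.012,"wx": 0,"wy": 0,"wz": 0,"grip": -0.5},
  {"dx": 0,"dy": 0,"dz": -0.008,"wx": 0,"wy": 0,"wz": 0,"grip": -0.5},
  {"dx": 0,"dy": 0,"dz": 0,"wx": 0,"wy": 0,"wz": 0,"grip": -0.5},
  {"dx": 0,"dy": 0,"dz": 0,"wx": 0,"wy": 0,"wz": 0,"grip": -0.5},
])

```text
t: 14.3
ee_pos: [0.4748, -0.2001, 0.1091]
orientation: [0.106, 0.994, 0.001, -0.002]
force: [0.3, -0.4, 0.4]
opening: 0.0641
```

```bash
python3 st.py
python3 - <<'E'
from h import *
s=snap('scene')
cv2.imwrite('pics/c8.png',cv2.resize(s['img'][150:290,215:385,::-1],None,fx=4,fy=4,interpolation=2))
E
```

```text
t 14.3 ee [ 0.4748 -0.2001  0.1091] fix [-0.0759  0.0001] yaw_y 77.82 tilt [-0.003  0.002] F [ 0.3 -0.4  0.4] Ffix [-0.32 -0.36] op 0.0641 j [-0.56  0.34 -0.35  0.88  0.   -0.34]
```

View pics/c8.png

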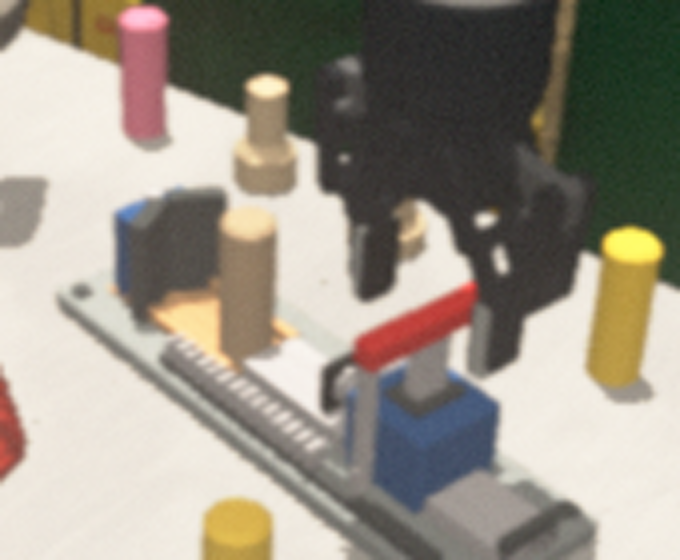

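Emit:
carry_out([
  {"dx": 0,"dy": 0,"dz": -0.008,"wx": 0,"wy": 0,"wz": 0,"grip": -0.5},
  {"dx": 0,"dy": 0,"dz": 0,"wx": 0,"wy": 0,"wz": 0,"grip": 0.3},
  {"dx": 0,"dy": 0,"dz": 0,"wx": 0,"wy": 0,"wz": 0,"grip": 0.6},
  {"dx": 0,"dy": 0,"dz": 0,"wx": 0,"wy": 0,"wz": 0,"grip": 1},
  {"dx": 0,"dy": 0,"dz": 0,"wx": 0,"wy": 0,"wz": 0,"grip": 1},
], force=50)

```text
t: 14.98
ee_pos: [0.475, -0.2003, 0.1011]
orientation: [0.106, 0.994, 0.001, -0.001]
force: [-0.1, -0.1, -2.3]
opening: 0.0131
```

Emit:
carry_out([
  {"dx": 0,"dy": 0,"dz": 0,"wx": 0,"wy": 0,"wz": 0,"grip": 1},
  {"dx": 0,"dy": 0,"dz": 0,"wx": 0,"wy": 0,"wz": 0,"grip": 1},
  {"dx": 0,"dy": 0,"dz": 0,"wx": 0,"wy": 0,"wz": 0,"grip": 1},
  {"dx": 0,"dy": 0,"dz": 0,"wx": 0,"wy": 0,"wz": 0,"grip": 1},
  {"dx": 0,"dy": 0,"dz": 0,"wx": 0,"wy": 0,"wz": 0,"grip": 1},
])

```text
t: 15.6
ee_pos: [0.475, -0.2003, 0.1011]
orientation: [0.106, 0.994, 0.001, -0.001]
force: [-0.6, -0.0, -1.0]
opening: 0.013
```

```bash
python3 st.py
```

```text
t 15.6 ee [ 0.475  -0.2003  0.1011] fix [-0.076  -0.0001] yaw_y 77.82 tilt [-0.002  0.002] F [-0.6 -0.  -1. ] Ffix [-0.17  0.57] op 0.013 j [-0.56  0.35 -0.37  0.86  0.   -0.34]
```

Bar gripped (opening 13 mm). I'll lift it about 11.5 mm.

Emit:
carry_out([
  {"dx": 0,"dy": 0,"dz": 0.005,"wx": 0,"wy": 0,"wz": 0,"grip": 1},
  {"dx": 0,"dy": 0,"dz": 0.005,"wx": 0,"wy": 0,"wz": 0,"grip": 1},
  {"dx": 0,"dy": 0,"dz": 0.0015,"wx": 0,"wy": 0,"wz": 0,"grip": 1},
  {"dx": 0,"dy": 0,"dz": 0,"wx": 0,"wy": 0,"wz": 0,"grip": 1},
  {"dx": 0,"dy": 0,"dz": 0,"wx": 0,"wy": 0,"wz": 0,"grip": 1},
])

```text
t: 16.23
ee_pos: [0.475, -0.2002, 0.1129]
orientation: [0.106, 0.994, 0.001, -0.001]
force: [2.1, -1.6, -5.7]
opening: 0.0128
```

```bash
python3 st.py
python3 - <<'E'
from h import *
s=snap('scene')
cv2.imwrite('pics/c9.png',cv2.resize(s['img'][150:290,215:385,::-1],None,fx=4,fy=4,interpolation=2))
E
```

```text
t 16.23 ee [ 0.475  -0.2002  0.1129] fix [-0.0759 -0.0001] yaw_y 77.82 tilt [-0.003  0.002] F [ 2.1 -1.6 -5.7] Ffix [-1.11 -2.37] op 0.0128 j [-0.56  0.33 -0.35  0.89  0.   -0.34]
```

View pics/c9.png

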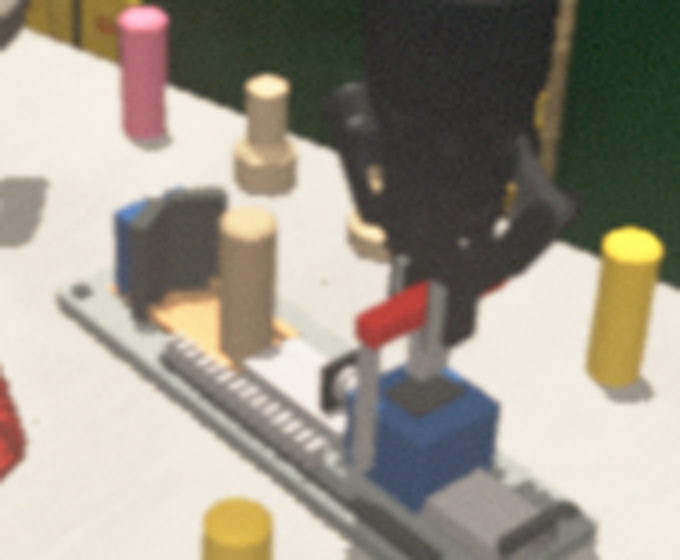

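Emit:
carry_out([
  {"dx": 0.0021,"dy": 0.0098,"dz": 0,"wx": 0,"wy": 0,"wz": 0,"grip": 1},
  {"dx": 0.0021,"dy": 0.0098,"dz": 0,"wx": 0,"wy": 0,"wz": 0,"grip": 1},
  {"dx": 0.0021,"dy": 0.0098,"dz": 0,"wx": 0,"wy": 0,"wz": 0,"grip": 1},
  {"dx": 0.001,"dy": 0.005,"dz": 0,"wx": 0,"wy": 0,"wz": 0,"grip": 1},
  {"dx": 0,"dy": 0,"dz": 0,"wx": 0,"wy": 0,"wz": 0,"grip": 1},
])

```text
t: 16.9
ee_pos: [0.4831, -0.1631, 0.1129]
orientation: [0.106, 0.994, 0.001, -0.001]
force: [2.2, -0.6, -6.1]
opening: 0.0132
```

```bash
python3 st.py
python3 - <<'E'
from h import *
s=snap('scene')
cv2.imwrite('pics/c10.png',cv2.resize(s['img'][150:290,215:385,::-1],None,fx=4,fy=4,interpolation=2))
E
```

```text
t 16.9 ee [ 0.4831 -0.1631  0.1129] fix [-0.038  -0.0001] yaw_y 77.86 tilt [-0.002  0.002] F [ 2.2 -0.6 -6.1] Ffix [-0.13 -2.24] op 0.0132 j [-0.49  0.33 -0.36  0.89  0.   -0.27]
```

View pics/c10.png

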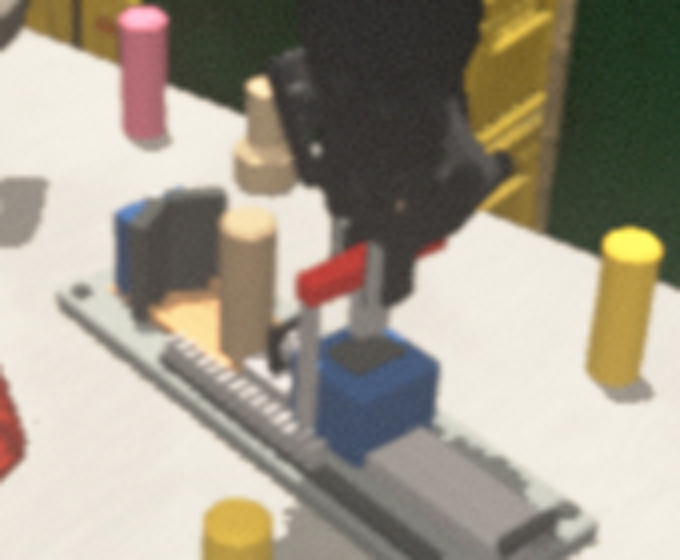

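Emit:
carry_out([
  {"dx": 0.001,"dy": 0.004,"dz": 0,"wx": 0,"wy": 0,"wz": 0,"grip": 1},
  {"dx": 0.001,"dy": 0.004,"dz": 0,"wx": 0,"wy": 0,"wz": 0,"grip": 1},
  {"dx": 0.001,"dy": 0.004,"dz": 0,"wx": 0,"wy": 0,"wz": 0,"grip": 1},
  {"dx": 0.0006,"dy": 0.003,"dz": 0,"wx": 0,"wy": 0,"wz": 0,"grip": 1},
  {"dx": 0.0006,"dy": 0.003,"dz": 0,"wx": 0,"wy": 0,"wz": 0,"grip": 1},
])

```text
t: 17.58
ee_pos: [0.4872, -0.1448, 0.1128]
orientation: [0.106, 0.994, 0.0, -0.002]
force: [1.8, -1.8, -6.3]
opening: 0.0128
```

Emit:
carry_out([
  {"dx": 0.0008,"dy": 0.004,"dz": 0,"wx": 0,"wy": 0,"wz": 0,"grip": 1},
  {"dx": 0.0008,"dy": 0.004,"dz": 0,"wx": 0,"wy": 0,"wz": 0,"grip": 1},
  {"dx": 0.0008,"dy": 0.004,"dz": 0,"wx": 0,"wy": 0,"wz": 0,"grip": 1},
  {"dx": 0.0008,"dy": 0.004,"dz": 0,"wx": 0,"wy": 0,"wz": 0,"grip": 1},
  {"dx": 0,"dy": 0,"dz": 0,"wx": 0,"wy": 0,"wz": 0,"grip": 1},
])

```text
t: 18.2
ee_pos: [0.4909, -0.1274, 0.1129]
orientation: [0.106, 0.994, 0.001, -0.001]
force: [1.3, -1.1, -6.0]
opening: 0.013
```

```bash
python3 st.py
python3 - <<'E'
from h import *
s=snap('scene')
cv2.imwrite('pics/c11.png',cv2.resize(s['img'][150:290,215:385,::-1],None,fx=4,fy=4,interpolation=2))
E
```

```text
t 18.2 ee [ 0.4909 -0.1274  0.1129] fix [-0.0014 -0.0002] yaw_y 77.81 tilt [-0.002  0.001] F [ 1.3 -1.1 -6. ] Ffix [-0.82 -1.54] op 0.013 j [-0.41  0.32 -0.37  0.89  0.   -0.2 ]
```

View pics/c11.png

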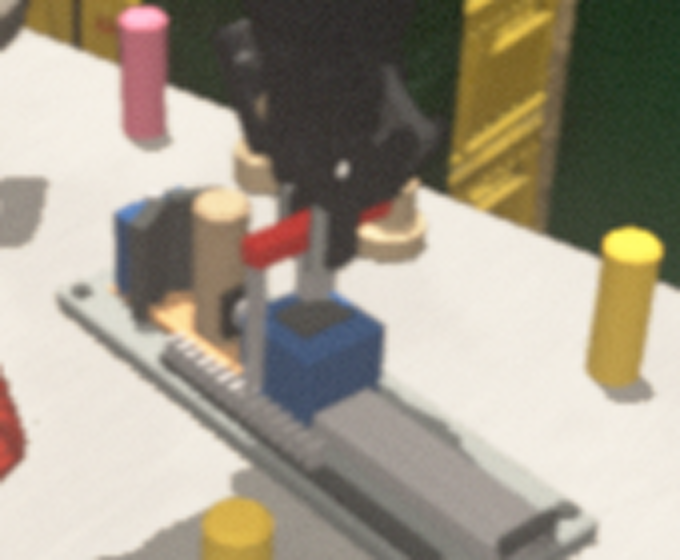

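Emit:
carry_out([
  {"dx": 0.0008,"dy": 0.004,"dz": 0,"wx": 0,"wy": 0,"wz": 0,"grip": 1},
  {"dx": 0.0006,"dy": 0.003,"dz": 0,"wx": 0,"wy": 0,"wz": 0,"grip": 1},
  {"dx": 0.0006,"dy": 0.003,"dz": 0,"wx": 0,"wy": 0,"wz": 0,"grip": 1},
  {"dx": 0.0006,"dy": 0.003,"dz": 0,"wx": 0,"wy": 0,"wz": 0,"grip": 1},
  {"dx": 0,"dy": 0,"dz": 0,"wx": 0,"wy": 0,"wz": 0,"grip": 1},
])

```text
t: 18.88
ee_pos: [0.4939, -0.1139, 0.113]
orientation: [0.106, 0.994, 0.0, -0.001]
force: [3.0, -1.5, -7.0]
opening: 0.0133
```

```bash
python3 st.py
python3 - <<'E'
from h import *
s=snap('scene')
cv2.imwrite('pics/c12.png',cv2.resize(s['img'][150:290,215:385,::-1],None,fx=4,fy=4,interpolation=2))
E
```

```text
t 18.88 ee [ 0.4939 -0.1139  0.113 ] fix [ 0.0125 -0.0002] yaw_y 77.79 tilt [-0.002  0.001] F [ 3.  -1.5 -7. ] Ffix [-0.81 -3.27] op 0.0133 j [-0.39  0.32 -0.37  0.88  0.   -0.17]
```

View pics/c12.png

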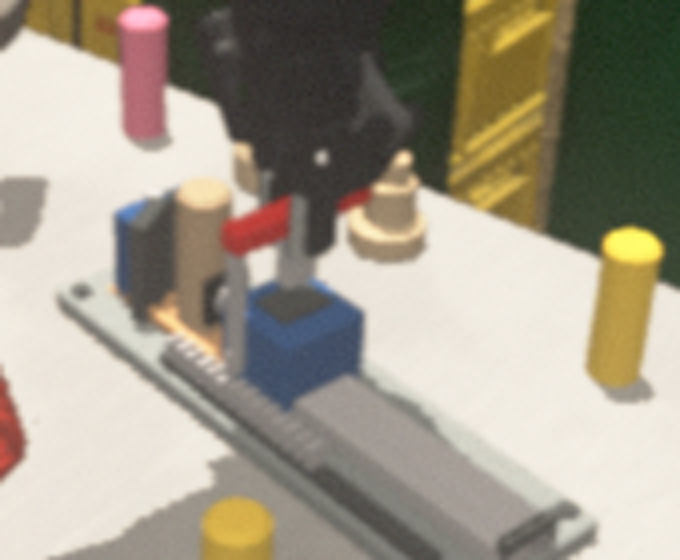

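Emit:
carry_out([
  {"dx": 0.0006,"dy": 0.003,"dz": 0,"wx": 0,"wy": 0,"wz": 0,"grip": 1},
  {"dx": 0.0006,"dy": 0.003,"dz": 0,"wx": 0,"wy": 0,"wz": 0,"grip": 1},
  {"dx": 0.0006,"dy": 0.003,"dz": 0,"wx": 0,"wy": 0,"wz": 0,"grip": 1},
  {"dx": 0,"dy": 0,"dz": 0,"wx": 0,"wy": 0,"wz": 0,"grip": 1},
  {"dx": 0,"dy": 0,"dz": 0,"wx": 0,"wy": 0,"wz": 0,"grip": 1},
])

```text
t: 19.55
ee_pos: [0.4959, -0.1044, 0.113]
orientation: [0.106, 0.994, 0.0, -0.001]
force: [2.6, -2.0, -5.5]
opening: 0.0128
```

```bash
python3 st.py
python3 - <<'E'
from h import *
s=snap('scene')
cv2.imwrite('pics/c13.png',cv2.resize(s['img'][150:290,215:385,::-1],None,fx=4,fy=4,interpolation=2))
E
```

```text
t 19.55 ee [ 0.4959 -0.1044  0.113 ] fix [ 0.0222 -0.0002] yaw_y 77.78 tilt [-0.002  0.001] F [ 2.6 -2.  -5.5] Ffix [-1.43 -2.93] op 0.0128 j [-0.37  0.32 -0.37  0.88  0.   -0.16]
```

View pics/c13.png

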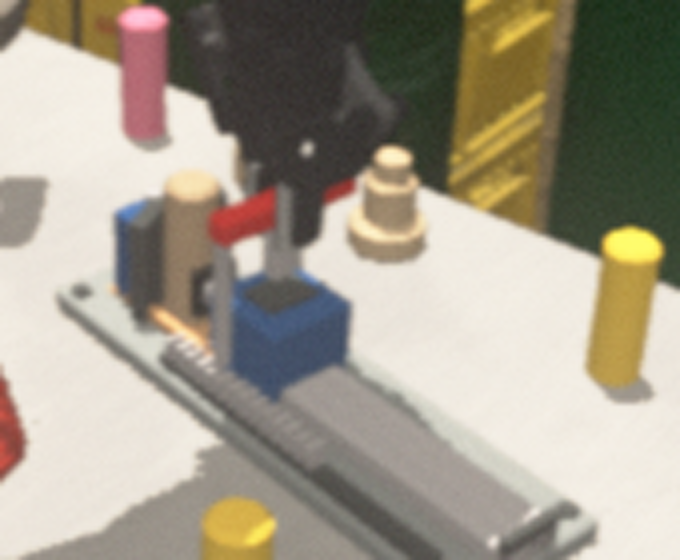

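Emit:
carry_out([
  {"dx": 0.0004,"dy": 0.002,"dz": 0,"wx": 0,"wy": 0,"wz": 0,"grip": 1},
  {"dx": 0.0004,"dy": 0.002,"dz": 0,"wx": 0,"wy": 0,"wz": 0,"grip": 1},
  {"dx": 0.0004,"dy": 0.002,"dz": 0,"wx": 0,"wy": 0,"wz": 0,"grip": 1},
  {"dx": 0,"dy": 0,"dz": 0,"wx": 0,"wy": 0,"wz": 0,"grip": 1},
  {"dx": 0,"dy": 0,"dz": 0,"wx": 0,"wy": 0,"wz": 0,"grip": 1},
])

```text
t: 20.23
ee_pos: [0.4972, -0.0985, 0.1131]
orientation: [0.107, 0.994, -0.0, -0.001]
force: [2.6, -3.4, -6.2]
opening: 0.0127
```

```bash
python3 st.py
```

```text
t 20.23 ee [ 0.4972 -0.0985  0.1131] fix [ 0.0282 -0.0002] yaw_y 77.75 tilt [-0.002  0.   ] F [ 2.6 -3.4 -6.2] Ffix [-2.82 -3.24] op 0.0127 j [-0.36  0.32 -0.37  0.88 -0.   -0.14]
```

Emit:
carry_out([
  {"dx": 0.0004,"dy": 0.002,"dz": 0,"wx": 0,"wy": 0,"wz": 0,"grip": 1},
  {"dx": 0.0004,"dy": 0.002,"dz": 0,"wx": 0,"wy": 0,"wz": 0,"grip": 1},
  {"dx": 0,"dy": 0,"dz": 0,"wx": 0,"wy": 0,"wz": 0,"grip": 1},
  {"dx": 0,"dy": 0,"dz": 0,"wx": 0,"wy": 0,"wz": 0,"grip": 1},
  {"dx": 0,"dy": 0,"dz": 0,"wx": 0,"wy": 0,"wz": 0,"grip": 1},
])

```text
t: 20.85
ee_pos: [0.4978, -0.0956, 0.1131]
orientation: [0.107, 0.994, -0.002, -0.001]
force: [2.8, -4.1, -6.5]
opening: 0.0131
```

```bash
python3 st.py
python3 - <<'E'
from h import *
s=snap('scene')
cv2.imwrite('pics/c14.png',cv2.resize(s['img'][150:290,215:385,::-1],None,fx=4,fy=4,interpolation=2))
E
```

```text
t 20.85 ee [ 0.4978 -0.0956  0.1131] fix [ 0.0311 -0.0002] yaw_y 77.7 tilt [-0.003 -0.003] F [ 2.8 -4.1 -6.5] Ffix [-3.37 -3.59] op 0.0131 j [-0.35  0.32 -0.37  0.88 -0.   -0.13]
```

View pics/c14.png

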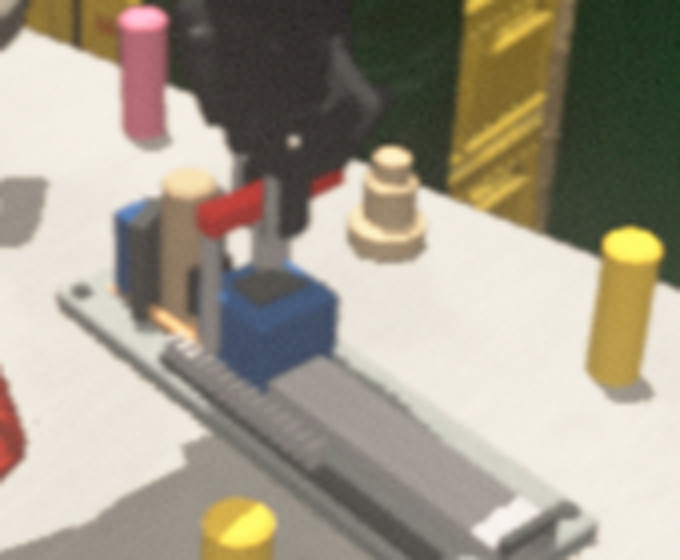

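```bash
cat > fa.py <<'E'
from st import *
P=(.491,-.126,1.357); F=[]; E_=[]
for i in range(6):
    robot.snapshot('scene'); o=robot.observe(); F.append(o['force']); E_.append(o['ee_pos'])
f=np.mean(F,0); c,s=np.cos(P[2]),np.sin(P[2]); st()
print('meanF fix',np.round([c*f[0]+s*f[1],-s*f[0]+c*f[1],f[2]],2),'sd',np.round(np.std(F,0),2))
E
python3 fa.py
```

```text
t 21.2 ee [ 0.4978 -0.0957  0.1131] fix [ 0.0311 -0.0002] yaw_y 77.7 tilt [-0.002 -0.003] F [ 1.1 -4.7 -6.5] Ffix [-4.33 -2.06] op 0.0129 j [-0.35  0.32 -0.37  0.88 -0.   -0.13]
meanF fix [-4.04 -2.57 -6.23] sd [0.33 0.28 0.35]
```

Emit:
carry_out([
  {"dx": 0.0004,"dy": 0.002,"dz": 0,"wx": 0,"wy": 0,"wz": 0,"grip": 1},
  {"dx": 0,"dy": 0,"dz": 0,"wx": 0,"wy": 0,"wz": 0,"grip": 1},
  {"dx": 0,"dy": 0,"dz": 0,"wx": 0,"wy": 0,"wz": 0,"grip": 1},
  {"dx": 0,"dy": 0,"dz": 0,"wx": 0,"wy": 0,"wz": 0,"grip": 1},
  {"dx": 0,"dy": 0,"dz": 0,"wx": 0,"wy": 0,"wz": 0,"grip": 1},
])

```text
t: 21.82
ee_pos: [0.498, -0.095, 0.1131]
orientation: [0.108, 0.994, -0.003, -0.001]
force: [1.7, -4.9, -6.8]
opening: 0.0129
```

```bash
python3 fa.py
```

```text
t 22.12 ee [ 0.498  -0.095   0.1131] fix [ 0.0317 -0.0002] yaw_y 77.64 tilt [-0.003 -0.006] F [ 1.6 -5.3 -7.1] Ffix [-4.84 -2.68] op 0.0131 j [-0.35  0.32 -0.37  0.88 -0.01 -0.13]
meanF fix [-4.48 -3.13 -6.15] sd [0.44 0.45 0.71]
```

Run:
```python
from h import *
t=snap('top'); b=cv2.imread('pics/top0.png').astype(np.float32).mean(2); P=(.491,-.126,1.357)
xs=np.arange(-.06,.12,.0005)
best=None
for y in (.030,.033,.036,.039,.042):
    uv=proj(t,loc(P,np.c_[xs,0*xs+y,0*xs+.030])).astype(np.float32)
    v=cv2.remap(b,uv[:,0].reshape(1,-1),uv[:,1].reshape(1,-1),cv2.INTER_CUBIC)[0]
    m=(xs>-.02)&(xs<.06); vv=v[m]-np.polyval(np.polyfit(xs[m],v[m],2),xs[m])
    c=(vv*np.exp(-2j*np.pi*xs[m]/.008)).mean(); ph=(np.angle(c)/(2*np.pi)*-.008)%.008
    print(y,'amp',abs(c)*2,'bright at x=',ph*1000,'mod 8mm')
    if y in(.036,.033): print(np.round(v[::4]).astype(int))
```

```text
0.03 amp 16.612151566868025 bright at x= 2.136065975354238 mod 8mm
0.033 amp 60.30724736819234 bright at x= 2.477274724127448 mod 8mm
[114 105 102 116 109  88 154 220 160 111 165 212 158  92 155 208 164 101
 157 206 170 107 156 200 156  98 135 195 162 105 134 215 175  96 108 208
 186 123 139 220 178  98 118 220 183  97 114 220 184  96 118 225 182 105
 140 224 175  91 148 226 169 117 114 147 169 170 172 170 166 166 168 169
 172 174 141 104  88  83 118 157 176 149 164 175 173 171 174 171 169 169]
0.036 amp 84.22535612213737 bright at x= 2.5007287266209524 mod 8mm
[ 87  83  80  85  81  62 151 218 166  89 148 203 165  97 136 208 178 105
 125 211 181  95 114 215 183  87  95 220 178  71  86 226 182  71  92 234
 184  67  94 234 175  54 101 229 167  54 105 224 176  64 116 204 158  57
 149 230 163  57 143 221 173  98  77 125 175 172 171 169 165 163 164 167
 169 172 172 170 167 165 170 172 173 168 166 169 171 171 168 167 171 171]
0.039 amp 61.6882437701154 bright at x= 2.558731326309666 mod 8mm
0.042 amp 31.10890328383949 bright at x= 2.7402470045282796 mod 8mm
```

Emit:
carry_out([
  {"dx": -0.0003,"dy": -0.0012,"dz": 0,"wx": 0.3,"wy": -0.1,"wz": 0,"grip": 1},
  {"dx": 0,"dy": 0,"dz": -0.0015,"wx": 0,"wy": 0,"wz": 0,"grip": 1},
  {"dx": 0,"dy": 0,"dz": -0.001,"wx": 0,"wy": 0,"wz": 0,"grip": 1},
  {"dx": 0,"dy": 0,"dz": 0,"wx": 0,"wy": 0,"wz": 0,"grip": 1},
  {"dx": 0,"dy": 0,"dz": 0,"wx": 0,"wy": 0,"wz": 0,"grip": 1},
])

```text
t: 22.8
ee_pos: [0.4976, -0.0965, 0.1105]
orientation: [0.108, 0.994, -0.001, -0.001]
force: [2.5, -3.2, -5.6]
opening: 0.0132
```

```bash
python3 fa.py
```

```text
t 23.1 ee [ 0.4976 -0.0965  0.1105] fix [ 0.0302 -0.0002] yaw_y 77.63 tilt [-0.002 -0.001] F [ 2.6 -4.5 -5.2] Ffix [-3.88 -3.54] op 0.0136 j [-0.35  0.32 -0.37  0.88 -0.   -0.14]
meanF fix [-4.08 -3.34 -5.88] sd [0.51 0.16 0.56]
```

Emit:
carry_out([
  {"dx": 0,"dy": 0,"dz": -0.001,"wx": 0,"wy": 0,"wz": 0,"grip": 1},
  {"dx": 0,"dy": 0,"dz": -0.001,"wx": 0,"wy": 0,"wz": 0,"grip": 1},
  {"dx": 0,"dy": 0,"dz": -0.001,"wx": 0,"wy": 0,"wz": 0,"grip": 1},
  {"dx": 0,"dy": 0,"dz": 0,"wx": 0,"wy": 0,"wz": 0,"grip": 1},
  {"dx": 0,"dy": 0,"dz": 0,"wx": 0,"wy": 0,"wz": 0,"grip": 1},
])

```text
t: 23.72
ee_pos: [0.4976, -0.0965, 0.1073]
orientation: [0.108, 0.994, -0.001, -0.001]
force: [2.9, -4.8, -5.3]
opening: 0.0131
```

```bash
python3 fa.py
```

```text
t 24.02 ee [ 0.4976 -0.0965  0.1073] fix [ 0.0302 -0.0002] yaw_y 77.63 tilt [-0.002 -0.001] F [ 2.3 -3.6 -5.1] Ffix [-3.03 -3.06] op 0.0131 j [-0.35  0.33 -0.38  0.87 -0.   -0.14]
meanF fix [-3.82 -3.1  -5.59] sd [0.54 0.48 0.4 ]
```

The bar is at about 6 mm, below the tooth tops, with the downward spring still pulling. So it's entering a notch, and I'll keep lowering it.

Emit:
carry_out([
  {"dx": 0,"dy": 0,"dz": -0.002,"wx": 0,"wy": 0,"wz": 0,"grip": 1},
  {"dx": 0,"dy": 0,"dz": -0.002,"wx": 0,"wy": 0,"wz": 0,"grip": 1},
  {"dx": 0,"dy": 0,"dz": -0.0015,"wx": 0,"wy": 0,"wz": 0,"grip": 1},
  {"dx": 0,"dy": 0,"dz": 0,"wx": 0,"wy": 0,"wz": 0,"grip": 1},
  {"dx": 0,"dy": 0,"dz": 0,"wx": 0,"wy": 0,"wz": 0,"grip": 1},
])

```text
t: 24.65
ee_pos: [0.4976, -0.0965, 0.1014]
orientation: [0.108, 0.994, -0.001, -0.001]
force: [1.8, -4.1, -4.2]
opening: 0.0129
```

```bash
python3 fa.py
python3 - <<'E'
from h import *
s=snap('scene')
cv2.imwrite('pics/c15.png',cv2.resize(s['img'][150:290,215:385,::-1],None,fx=4,fy=4,interpolation=2))
E
```

```text
t 24.95 ee [ 0.4976 -0.0965  0.1015] fix [ 0.0302 -0.0002] yaw_y 77.63 tilt [-0.002 -0.001] F [ 1.6 -4.2 -5. ] Ffix [-3.73 -2.42] op 0.0131 j [-0.35  0.33 -0.39  0.85 -0.   -0.14]
meanF fix [-3.81 -2.12 -4.67] sd [0.79 0.29 0.58]
```

View pics/c15.png

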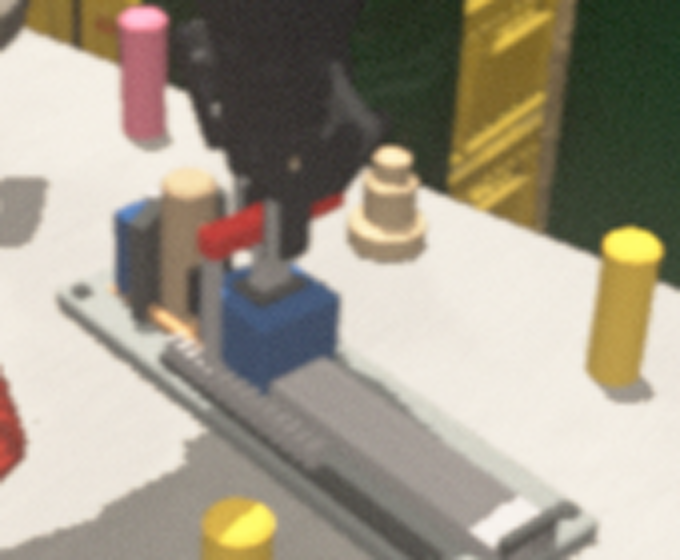

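Run:
```python
from h import *
P=(.491,-.126,1.357)
s=snap('scene')
def mm(x): return (proj(s,loc(P,[[x,0,.0905]]))[0]+.5-[215,150])*4
ims={n:cv2.imread(f'pics/c{n}.png') for n in (8,10,11,12,13,14,15)}
bar={10:-.0380,11:-.0014,12:.0125,13:.0222,14:.0311,15:.0302}
# template: top of core in c15
T=ims[15][168:205,160:216]
for n in ims:
    r=cv2.matchTemplate(ims[n],T,cv2.TM_CCOEFF_NORMED); _,v,_,l=cv2.minMaxLoc(r)
    x,y=l
    sx=lambda a,b,c:(a-c)/(2*(a-2*b+c))
    dx=sx(r[y,x-1],r[y,x],r[y,x+1]); dy=sx(r[y-1,x],r[y,x],r[y+1,x])
    print(n,bar.get(n),round(v,3),round(x+dx-160,2),round(y+dy-168,2))
for x in (.0466,.08,.085,.09,.095,.1): print(x,mm(x).round(1))
```

```text
8 None 0.926 5.52 -4.33
10 -0.038 0.927 5.51 -4.36
11 -0.0014 0.89 353.82 310.8
12 0.0125 0.939 16.3 10.63
13 0.0222 0.989 2.54 2.5
14 0.0311 0.986 -0.29 -0.42
15 0.0302 1.0 0.01 -0.0
0.0466 [248.2 217.4]
0.08 [204.6 188.7]
0.085 [198.3 184.5]
0.09 [192.  180.4]
0.095 [185.7 176.3]
0.1 [179.6 172.2]
```

Emit:
carry_out([
  {"dx": 0,"dy": 0,"dz": 0,"wx": 0,"wy": 0,"wz": 0,"grip": 0.5},
  {"dx": 0,"dy": 0,"dz": 0,"wx": 0,"wy": 0,"wz": 0,"grip": 0.3},
  {"dx": 0,"dy": 0,"dz": 0,"wx": 0,"wy": 0,"wz": 0,"grip": 0.3},
  {"dx": 0,"dy": 0,"dz": 0,"wx": 0,"wy": 0,"wz": 0,"grip": 0.3},
  {"dx": 0,"dy": 0,"dz": 0,"wx": 0,"wy": 0,"wz": 0,"grip": 0.3},
])

```text
t: 25.68
ee_pos: [0.4972, -0.0955, 0.1017]
orientation: [0.107, 0.994, 0.0, -0.001]
force: [0.2, 0.9, 0.6]
opening: 0.0298
```

```bash
python3 fa.py
```

```text
t 25.98 ee [ 0.4972 -0.0956  0.1017] fix [0.031  0.0004] yaw_y 77.66 tilt [-0.002  0.001] F [-0.   0.5 -0. ] Ffix [0.43 0.14] op 0.0299 j [-0.35  0.33 -0.39  0.85 -0.   -0.14]
meanF fix [-0.13  0.07  0.04] sd [0.34 0.69 0.26]
```

Free of the bar (30 mm open, no force). Raising straight up.

Emit:
carry_out([
  {"dx": 0,"dy": 0,"dz": 0.01,"wx": 0,"wy": 0,"wz": 0,"grip": 0.3},
  {"dx": 0,"dy": 0,"dz": 0.02,"wx": 0,"wy": 0,"wz": 0,"grip": 0.3},
  {"dx": 0,"dy": 0,"dz": 0.03,"wx": 0,"wy": 0,"wz": 0,"grip": 0.3},
  {"dx": 0,"dy": 0,"dz": 0.04,"wx": 0,"wy": 0,"wz": 0,"grip": 0.3},
  {"dx": 0,"dy": 0,"dz": 0.03,"wx": 0,"wy": 0,"wz": 0,"grip": 0.3},
])

```text
t: 26.6
ee_pos: [0.4957, -0.0951, 0.2366]
orientation: [0.108, 0.994, 0.001, -0.002]
force: [0.2, 0.1, -0.0]
opening: 0.0298
```

Emit:
carry_out([
  {"dx": -0.02,"dy": 0.03,"dz": 0.01,"wx": 0,"wy": 0,"wz": 0,"grip": 0.3},
  {"dx": -0.03,"dy": 0.05,"dz": 0,"wx": 0,"wy": 0,"wz": 0,"grip": 0.3},
  {"dx": -0.03,"dy": 0.05,"dz": 0,"wx": 0,"wy": 0,"wz": 0,"grip": 0.3},
  {"dx": -0.03,"dy": 0.05,"dz": 0,"wx": 0,"wy": 0,"wz": 0,"grip": 0.3},
  {"dx": -0.02,"dy": 0.04,"dz": 0,"wx": 0,"wy": 0,"wz": 0,"grip": 0.3},
])

```text
t: 27.22
ee_pos: [0.3635, 0.1277, 0.2524]
orientation: [0.11, 0.994, 0.0, 0.002]
force: [1.0, 0.1, -0.8]
opening: 0.03
```

Emit:
carry_out([
  {"dx": -0.02,"dy": 0.05,"dz": 0,"wx": 0,"wy": 0,"wz": 0,"grip": 0.3},
  {"dx": -0.02,"dy": 0.05,"dz": 0,"wx": 0,"wy": 0,"wz": 0,"grip": 0.3},
  {"dx": -0.02,"dy": 0.05,"dz": 0,"wx": 0,"wy": 0,"wz": 0,"grip": 0.3},
  {"dx": -0.02,"dy": 0.04,"dz": 0,"wx": 0,"wy": 0,"wz": 0,"grip": 0.3},
  {"dx": 0,"dy": 0,"dz": 0,"wx": 0,"wy": 0,"wz": 0,"grip": 0.3},
])

```text
t: 27.85
ee_pos: [0.2782, 0.3254, 0.2565]
orientation: [0.109, 0.994, 0.002, 0.004]
force: [0.0, -1.0, 0.6]
opening: 0.0301
```

```bash
python3 st.py
python3 - <<'E'
from h import *
from scipy.optimize import minimize
s=snap('scene'); t=snap('top'); P=(.491,-.126,1.357)
a=cv2.resize(s['img'][150:290,215:385,::-1],None,fx=4,fy=4,interpolation=2)
cv2.imwrite('pics/e1.png',a); cv2.imwrite('pics/e2.png',cv2.resize(t['img'][190:260,220:352,::-1],None,fx=6,fy=6,interpolation=2))
T=cv2.imread('pics/c15.png')[168:205,160:216]; r=cv2.matchTemplate(a,T,cv2.TM_CCOEFF_NORMED); print('core shift px',cv2.minMaxLoc(r)[1],np.array(cv2.minMaxLoc(r)[3])-[160,168])
im=t['img'].astype(int); m=(im[...,0]>120)&(im[...,1]<80)&(im[...,2]<80); m[:200]=0;m[250:]=0;m[:,:240]=0;m[:,345:]=0
def sil(c,x,y,sc=6,dz=0):
    Q=loc(P,[[x+a*.007,y+b*.041,z+dz] for a in(-1,1) for b in(-1,1) for z in(.091,.105)])
    h=cv2.convexHull(((proj(c,Q)+.5)*sc).astype(np.float32)); k=np.zeros((420*sc,560*sc),np.uint8); cv2.fillConvexPoly(k,h.astype(np.int32),255)
    return cv2.resize(k,(560,420),interpolation=cv2.INTER_AREA)/255.
f=lambda q:np.abs(sil(t,*q)-m).sum()/m.sum()
q0=np.array([.030,0]);o=minimize(f,q0,method='Nelder-Mead',options=dict(initial_simplex=q0+np.array([[0,0],[.01,0],[0,.01]]),xatol=1e-4));print('bar',o.x,o.fun,m.sum())
E
```

```text
t 27.85 ee [0.2782 0.3254 0.2565] fix [0.3959 0.3037] yaw_y 77.53 tilt [0.009 0.003] F [ 0.  -1.   0.6] Ffix [-0.96 -0.26] op 0.0301 j [ 0.67  0.09 -0.26  1.21 -0.    0.89]
core shift px 0.999239444732666 [0 0]
bar [0.02922485 0.00074402] 0.17197042751526842 183
```

View pics/e1.png

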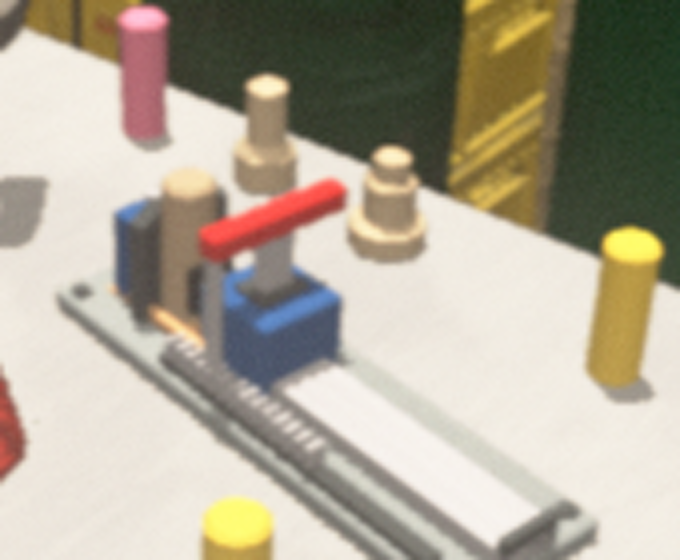

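View pics/e2.png

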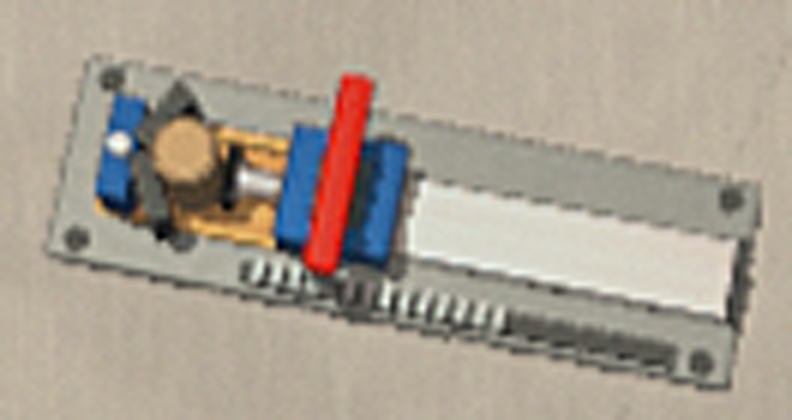

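Run:
```python
from h import *
t=snap('top'); P=(.491,-.126,1.357)
A=cv2.imread('pics/top0.png').astype(np.float32); B=t['img'][:,:,::-1].astype(np.float32)
for nm,I,bx in (('before',A,-.0755),('after',B,.0292)):
    xs=bx+np.arange(.008,.075,.001); V=[]
    for y in np.arange(-.010,.0101,.002):
        uv=proj(t,loc(P,np.c_[xs,0*xs+y,0*xs+.049])).astype(np.float32)
        V.append(cv2.remap(I,uv[:,:1].T.copy(),uv[:,1:].T.copy(),cv2.INTER_LINEAR)[0])
    v=np.mean(V,0); print(nm); print('offset mm',8,'..'); print('gray',np.round(v.mean(1)).astype(int).tolist()); print('b-r',np.round(v[:,0]-v[:,2]).astype(int).tolist())
# bar height from scene red mask
s=snap('scene'); im=s['img'].astype(int); m=(im[...,0]-np.maximum(im[...,1],im[...,2])>70); m[:190]=0;m[220:]=0;m[:,:262]=0;m[:,305:]=0
v,u=np.nonzero(m); print('scene red',u.mean(),v.mean(),m.sum())
for lift in (0,.008): print(lift,proj(s,loc(P,[[.0295,0,.098+lift]])))
im0=cv2.imread('pics/scene0.png')[:,:,::-1].astype(int); m0=(im0[...,0]-np.maximum(im0[...,1],im0[...,2])>70); m0[:215]=0;m0[245:]=0;m0[:,:300]=0;m0[:,345:]=0
v,u=np.nonzero(m0); print('ref red',u.mean(),v.mean(),m0.sum(),proj(s,loc(P,[[-.0755,0,.098]])))
```

```text
before
offset mm 8 ..
gray [89, 90, 92, 97, 102, 104, 105, 106, 106, 106, 107, 108, 107, 103, 95, 90, 94, 105, 122, 142, 160, 171, 175, 174, 173, 172, 171, 171, 169, 168, 171, 172, 173, 174, 173, 166, 159, 162, 159, 142, 113, 83, 54, 33, 28, 52, 105, 164, 200, 213, 217, 216, 214, 212, 211, 211, 211, 211, 211, 211, 212, 212, 213, 212, 212, 212, 212]
b-r [-10, 5, 34, 69, 96, 109, 114, 114, 113, 113, 113, 115, 118, 119, 113, 85, 40, -5, -27, -31, -24, -19, -16, -15, -15, -16, -17, -17, -17, -17, -16, -15, -15, -15, -14, -14, -13, -14, -15, -15, -12, -10, -8, -7, -6, -7, -9, -12, -14, -14, -13, -13, -13, -12, -12, -12, -12, -12, -12, -12, -12, -11, -10, -10, -10, -10, -11]
after
offset mm 8 ..
gray [97, 92, 92, 95, 98, 103, 107, 109, 110, 110, 110, 110, 110, 109, 105, 98, 95, 103, 118, 131, 143, 149, 151, 152, 152, 153, 151, 148, 147, 147, 147, 147, 148, 149, 141, 119, 90, 66, 44, 29, 25, 30, 45, 63, 70, 69, 70, 77, 87, 98, 110, 120, 128, 134, 138, 139, 140, 141, 142, 143, 143, 143, 143, 143, 141, 139, 137]
b-r [-182, -143, -76, -6, 59, 103, 119, 123, 121, 118, 117, 118, 120, 125, 127, 114, 73, 15, -34, -58, -65, -63, -61, -58, -56, -56, -56, -55, -56, -57, -56, -50, -44, -38, -31, -22, -15, -8, -2, 1, 0, -6, -21, -38, -44, -41, -40, -42, -46, -51, -58, -64, -68, -71, -73, -74, -75, -75, -75, -76, -76, -77, -78, -79, -78, -76, -74]
scene red 282.2123076923077 204.2369230769231 325
0 [[282.45087424 204.27890552]]
0.008 [[282.57215935 200.61094211]]
ref red 321.8633879781421 229.84972677595627 366 [[321.86031661 229.98009606]]
```

```bash
python3 -c "
from cell import robot
print(robot.job_done())"
```

```text
the job is handed in; nothing more can be done
None
```

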